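Charge, lid and bolt a washing basket

TASK

Get this basket ready for the parts washer: stand every steel bush from the brown paper on end on the basket's floor. Then, with the bolt drawn back clear, hook the lid's plain edge under the basket's lip and swing the lid down flat on the rim, and push the bolt all the way across, fully home in the keeper over the lid's tongue. Leave the caliper, the camera and the test block where they lie.

Things in the scene. Friction and masses are not known exactly. Their poses are not given: they have to be found in the camera images.
- basket: Fixed wire basket, 200 (x, -108 to 92) by 230 (y) mm. Origin: on its underside, z up. Floor top z 4 mm, rim z 50. Open mouth x -70 to 70, y -111 to 111. Retaining lip along its -x side, turned to the robot within 15 degrees of yaw; stops and bolt on its +x side. A seated lid lies at z 50 on rim flanges (x -108 to -70, 70 to 92) between the lip's back plate (face x -104) and the stops (face x 88): 8 mm play.
- lip (a point): Middle of the lip's free lower edge, basket frame x -90, y 0, z 62 mm. The lip overhangs the near flange by 14 mm (x -104 to -90, y -108 to 108), underside 12 mm above the rim, top at z 66, open toward +x. Axes as the basket's.
- keeper (a point): Middle of the keeper's mouth, basket frame x 120, y 47, z 63 mm; the keeper is a steel bridge from there 22 mm in +y, top at z 72. Axes as the basket's.
- bolt (a joint): Sliding bolt on the basket's far side, m: 0 drawn fully back, 0.060 home at its end stop, tip 16 mm inside the keeper; slides along the basket's +y and stays where left (friction 2.5 N). The 10 mm rod runs 3 mm above the tongue of a seated lid. At the start it stands part way across the tongue's gap; the gap is free below 0.003.
- bolt_knob (a point): Grip centre of the bolt's upright knob, a 12 mm round steel post (15 mm cap on top) from 19 mm below to 18 mm above this point; basket frame x 120, y -90 + bolt travel, z 85 mm. Guide blocks by its run (y -115 to -105 and -7 to 3) reach z 70. Axes as the basket's.
- bolt_tip (a point): Tip of the bolt, basket frame x 120, y 3 + bolt travel, z 63 mm. Axes as the basket's.
- lid_handle (a point): Centre of the lid's handle, a flat steel bar 12 (x) by 62 (y) by 24 (z) mm on two feet, its underside 18 mm above the plate, its centre 35 mm above the plate's underside, over the plate's middle. Loose wire-mesh lid, 0.4 kg: plate 184 (x) by 216 (y) by 5 mm. Starts flat on the bench; its x axis points from the plain edge to the edge with the tongue.
- tongue_gap (a point): Middle of the gap between the two far stops, basket frame x 90, y 25, z 50 mm: 44 mm wide (y 3 to 47) for the lid's tongue. The stops (x 88 to 92) stand 11 mm above the rim on either side, so a level lid cannot slide under the lip: its far edge must come down last. Axes as the basket's.
- lid_near (a point): Middle of the lid's plain edge, the one that hooks under the lip: lid handle frame x -92, y 0, z -32.5 mm (half-way through the plate). Axes as the lid's.
- lid_tongue (a point): Point on the lid's tongue: lid handle frame x 130, y 25, z -32.5 mm. The tongue is 30 mm wide (y), 5 mm thick, reaching 52 mm out past the plate's far edge (to x 144). Axes as the lid's.
- bush0_mid (a point): Centre of a plain hardened steel bush standing on end, 44 mm across and 36 mm high, 0.22 kg nominal, all alike; absent in some starts (then None). z along its axis. Three to five stand on the brown paper sheet at the start.
- bush1_mid (a point): Centre of a plain hardened steel bush standing on end, 44 mm across and 36 mm high, 0.22 kg nominal, all alike; absent in some starts (then None). z along its axis. Three to five stand on the brown paper sheet at the start.
- bush2_mid (a point): Centre of a plain hardened steel bush standing on end, 44 mm across and 36 mm high, 0.22 kg nominal, all alike; absent in some starts (then None). z along its axis. Three to five stand on the brown paper sheet at the start.
- bush3_mid (a point): Centre of a plain hardened steel bush standing on end, 44 mm across and 36 mm high, 0.22 kg nominal, all alike; absent in some starts (then None). z along its axis. Three to five stand on the brown paper sheet at the start.
- bush4_mid (a point): Centre of a plain hardened steel bush standing on end, 44 mm across and 36 mm high, 0.22 kg nominal, all alike; absent in some starts (then None). z along its axis. Three to five stand on the brown paper sheet at the start.
- caliper: Bystander: caliper lying flat, 150 by 55 mm, 12 mm high at most. Origin: under its beam's centre.
- camera: Bystander: black camera, 105 by 62 by 34 mm. Origin: centre of its underside.
- test_block: Bystander: aluminium hardness test block, a disc 64 mm across, 12 mm high. Origin: centre of its underside.
Things that resemble listed ones, but are neither listed nor needed, are in the scene too. Leave any blue look-alike of the part that bears bush0_mid alone. Leave any blue look-alike of the part that bears bush2_mid alone.

How it is judged:
On the way, in this order (a step that is already met when the one before it is completed fails the run):
1. every bush present stands on end on the basket's floor (z of bush0_mid in the frame of basket between 0.015 and 0.027 m and x of bush0_mid in the frame of basket between -0.095 and 0.075 m and y of bush0_mid in the frame of basket between -0.1 and 0.1 m and angle between the z axis of each of bush0_mid, bush1_mid, bush2_mid, bush3_mid, bush4_mid and the z axis of basket, either way round below 0.15 rad and z of bush1_mid in the frame of basket between 0.015 and 0.027 m and x of bush1_mid in the frame of basket between -0.095 and 0.075 m and y of bush1_mid in the frame of basket between -0.1 and 0.1 m and z of bush2_mid in the frame of basket between 0.015 and 0.027 m and x of bush2_mid in the frame of basket between -0.095 and 0.075 m and y of bush2_mid in the frame of basket between -0.1 and 0.1 m and z of bush3_mid in the frame of basket between 0.015 and 0.027 m and x of bush3_mid in the frame of basket between -0.095 and 0.075 m and y of bush3_mid in the frame of basket between -0.1 and 0.1 m and z of bush4_mid in the frame of basket between 0.015 and 0.027 m and x of bush4_mid in the frame of basket between -0.095 and 0.075 m and y of bush4_mid in the frame of basket between -0.1 and 0.1 m), for 0.2 s.
2. the lid is hooked under the lip and lies flat on the rim, tongue in its gap (x of lid_near in the frame of basket between -0.108 and -0.094 m and z of lid_near in the frame of basket between 0.048 and 0.0565 m and z of lid_tongue in the frame of basket between 0.048 and 0.0565 m and angle between the z axis of lid_near and the z axis of basket, either way round below 0.035 rad and angle between the x axis of lid_near and the x axis of basket, either way round below 0.12 rad and x of lid_tongue in the frame of basket above 0.108 m), for 0.2 s.
3. the bolt is home in the keeper over the tongue (value of joint bolt above 0.055 m), for 0.2 s.
At the end, for the whole second after the job is handed in: Each bush present stands on end (0.15 rad) on the basket floor; the lid is at rest, flat on the rim (0.035 rad, 4 mm), plain edge at least 4 mm under the lip, tongue in its gap; the bolt is at least 55 of its 60 mm across (all of step 1 and all of step 2 and value of joint bolt above 0.055 m and linear speed of lid below 0.02 m/s); the robot touches nothing.
It fails at once if the caliper is moved by more than 3 cm (distance of caliper from where it was at the start of the episode above 0.03 m).
It fails at once if the camera is moved by more than 3 cm (distance of camera from where it was at the start of the episode above 0.03 m).
It fails at once if the hardness test block is moved by more than 3 cm (distance of test_block from where it was at the start of the episode above 0.03 m).
Of bush0, bush1, bush2, bush3, bush4 only 3 to 5 are there at a start; the rules pass over those that are not, and their reading is None.
At some moment in a run one of bush0, bush1, bush2, bush3, bush4, lid may be knocked a few centimetres aside while the robot is not near it.
It also fails if it takes over 210 s, if anything falls off the work surface, if the arm or the gripper's body presses on something with over 40 N, if the wrist force passes 120 N, or if a joint passes its speed limit or range.

ROBOT

A 6-joint arm with a two-finger parallel gripper is mounted at the origin on the work surface. World frame = base frame: x ahead of the robot, y to its left, z up, the work surface at z = 0. Lengths are in m, angles in rad, forces in N, time in s.
With the tool pointing down it reaches from about 0.375 to 0.975 m from the base axis. Payload 3.8 kg.
Tool frame: the origin (TCP) lies at the very end of the fingers, on their centre line; the grasp point (between the pads) lies 19 mm behind it; y points along the fingers, x is the direction in which the jaws open and shut, and the axes are right-handed (so a half turn about y gives the same grasp; the last joint's range is limited). The gripper opens to 85 mm and grips with 20 to 120 N. Pads are 22 mm wide; open, the fingers measure 114 mm over their backs; the gripper's body (76 mm by 85 mm) begins 54 mm behind the grasp point. The pads swing forward as they close: fully open they stand 13 mm farther back than shut.
Start: joints at [-1.368, 0.264, 1.604, -0, 1.274, -0.037], TCP at [0.16, -0.656, 0.231] pointing down, gripper open.
Joint ranges: [-2.63, 2.63], [-0.94, 2.18], [0.31, 2.57], [-1.31, 4.45], [0, 2.66], [-2.55, 2.55]. Speed limits (rad/s): [2.57, 2.57, 3.14, 3.14, 3.14, 3.14].

INTERFACE

Orientations are given as a rotation vector (axis times angle).
In Python, from workcell import bot, cams gives the robot as it stands.
- The arm moves only by the tool play_rows, never from a script. Its argument "motion" is a list of rows, each a list of 2 entries, a list of its own where there are three numbers: the shift along the world's x, y, z normalised to -1 to 1, where 1 is 400 mm, then the turn, a rotation vector about the world's x, y, z normalised to -1 to 1, where 1 is pi/4 rad. In form: [[[tx, ty, tz], [ax, ay, az]], ...]. A call has 1 to 10 rows; each row is the pose to reach, as a shift and turn from the pose commanded when the call began; what a row does not reach only later rows make up. A row lasts 1/8 s, in which the tool goes at most 62.5 mm and 10.7 degrees, less where a joint would pass 70% of its speed; a pose out of reach is approached as far as the arm can. A call with a number of a shift or a turn outside -1 to 1 is refused whole. A call with a gripper value outside its range is refused whole. "gripper" is the closure, from 0 (fully open) to 1 (shut), set as the call begins (left out, the last holds). The fingers move at their own pace and stop on an object; "squeeze" is the grip in N (left out, the last holds). Time passes only in rows, so rows that repeat a pose let the fingers close. It gives the time, the measured TCP pose, the force and the opening at its end, in the units of the state.
- bot.read_state(): the state, without advancing time (a new reading comes with each control period).
- cams.read_camera(name): name is "side" or "top"; returns (picture, depth): 420x560x3 uint8, red, green, blue; 420x560 float32, m along the optical axis (not along the pixel's ray), 0 where there is no reading.
- cams.calibration(name): a dict with "mtx" (3x3 intrinsics, pixels), "k1" (the pictures are not rectified: a ray, as slopes to the right and down, at radius r is drawn at 1 + k1 r^2 times it, then the intrinsics apply), "R" (3x3) and "t" (3): a world point X has camera coordinates R X + t. Camera axes: x right, y down, z forward; pixel columns grow to the right and rows downward; lengths in m; the calibration is good to about 2 mm. A picture is of the moment at which its call begins. calibration takes no time and is no camera call.
- bot.finish_job(): hands the job in, once; it reports no verdict.
Trained networks look in the newest picture that a camera, given by its name, has taken for a name from the list of things; names that differ only in an ending like _2 or _b are one class to them, and where a whole thing is asked for, a point or a joint stands for the part that bears it (a point fixed in the world has none). Each returns a list of dicts, best first, with "conf" (0 to 1); they miss things now and then, are a little off and sometimes report something else, mostly with a low value. They report only what shows in the picture. A call takes as long as a camera call. They do not tell look-alikes from the thing itself.
- cams.recognise(camera, label): "xyz" ([x, y, z] in m, in the coordinates of the camera as it stood for that picture, good to about 4 mm: the middle of the surface that is visible of it).
- cams.regions_of(camera, label): "mask" (420x560 bool, what is visible of it).
- cams.mark_of(camera, label): "xyz" ([x, y, z] in m, in the coordinates of the camera as it stood for that picture, good to about 4 mm: a listed point, or the origin of a listed thing).
The state is a dict: "time": time; "q": joint angles; "joint_vel": joint speeds; "joint_torque": joint torques, N m; "tool_pos": TCP position; "tcp_rot": TCP orientation; "wrist_force": force on the tool from outside, world axes, zero at the start; "torque": the same for the moment, N m; "width": opening from 0.0 (shut) to 1.0 (fully open).
Only numpy, scipy, OpenCV 4.12 (cv2) and the standard library are available. Lean on these libraries where they do the work, as an engineer would, in place of code of your own. Each camera call takes 0.05 s, during which the arm holds its last target.

## Working session

There is one attempt and no reset: what is moved stays moved. The work goes in short steps, Python scripts to look and compute and a tool call to move; the robot and the scene stay as the last step left them, time stands still between calls to the robot, and variables do not carry over. Pictures are saved under pics/ and viewed, and the job is handed in when it is done.

Besides the shell and the picture viewer there is one more tool, called after "Call:" by a JSON object that holds its "fn" and its "kwargs", one argument or row to a line. play_rows: Moves the arm, as the interface text tells. Its arguments: {"type":"object","properties":{"motion":{"type":"array","items":{"type":"array"}},"gripper":{"type":"number"},"squeeze":{"type":"number"}},"required":["motion"]}

```bash
ls; mkdir -p pics
cat > h.py <<'E'
import numpy as np, cv2, json
from workcell import bot, cams
from scipy.spatial.transform import Rotation as Rn
C={n:cams.calibration(n) for n in("side","top")}
def toworld(n,p):
    c=C[n]; return np.array(c["R"]).T@(np.array(p)-np.array(c["t"]))
def proj(n,X):
    c=C[n]; p=np.array(c["R"])@np.array(X)+np.array(c["t"]); s=p[:2]/p[2]; s=s*(1+c["k1"]*(s@s)); m=np.array(c["mtx"]); return m[0,0]*s[0]+m[0,2], m[1,1]*s[1]+m[1,2]
def cloud(n,depth):
    c=C[n]; m=np.array(c["mtx"]); h,w=depth.shape
    u,v=np.meshgrid(np.arange(w),np.arange(h)); d=np.stack([(u-m[0,2])/m[0,0],(v-m[1,2])/m[1,1]],-1); s=d.copy()
    for _ in range(8): s=d/(1+c["k1"]*(s**2).sum(-1,keepdims=True))
    P=np.concatenate([s*depth[...,None],depth[...,None]],-1)
    W=(P-np.array(c["t"]))@np.array(c["R"]); W[depth<=0]=np.nan; return W
def snap(n,f=None):
    im,d=cams.read_camera(n)
    if f: cv2.imwrite("pics/"+f,im[...,::-1])
    return im,d
E
python3 - <<'E'
from h import *
for n in C: print(n,C[n])
for n in C:
    im,d=snap(n,n+"0.png"); np.savez(n+"0.npz",im=im,d=d)
print(bot.read_state())
E
```

```text
pics
side {'mtx': array([[456.78889422,   0.        , 289.71374964],
       [  0.        , 456.78889422, 209.5718644 ],
       [  0.        ,   0.        ,   1.        ]]), 'k1': 0.008599334687784375, 'R': array([[-0.72141074, -0.69243888, -0.00974376],
       [-0.47430534,  0.50430457, -0.72160332],
       [ 0.50458001, -0.51595087, -0.69223819]]), 't': array([0.3587587 , 0.35189161, 0.85946664])}
top {'mtx': array([[400.87990954,   0.        , 278.84405841],
       [  0.        , 400.87990954, 209.07902689],
       [  0.        ,   0.        ,   1.        ]]), 'k1': 0.008424870651429781, 'R': array([[ 0.01202186, -0.9998786 ,  0.00991226],
       [-0.9855711 , -0.01352245, -0.1687209 ],
       [ 0.16883445, -0.00774089, -0.98561402]]), 't': array([-0.05140133,  0.57309372,  0.99917361])}
{'time': 0.1, 'q': array([-1.36788655e+00,  2.64682215e-01,  1.60525086e+00, -1.79907687e-05,
        1.27373390e+00, -3.68582609e-02]), 'joint_vel': array([ 8.68370868e-05, -3.02894465e-03, -3.65886252e-03, -9.31347882e-04,
       -6.02158367e-05,  2.63852418e-04]), 'joint_torque': array([ 6.78327506e-04, -5.16704965e+01, -3.68592417e+01, -1.05311932e-05,
        6.41561914e-03,  9.96564154e-06]), 'tool_pos': array([ 0.16018024, -0.65502108,  0.23007633]), 'tcp_rot': array([-1.31175679,  1.03189514, -1.02923392]), 'wrist_force': array([-0.40537433, -0.36618989,  0.48374658]), 'torque': array([0.0078808 , 0.01097377, 0.01806997]), 'width': 1.0008347682422076}
```

View pics/top0.png

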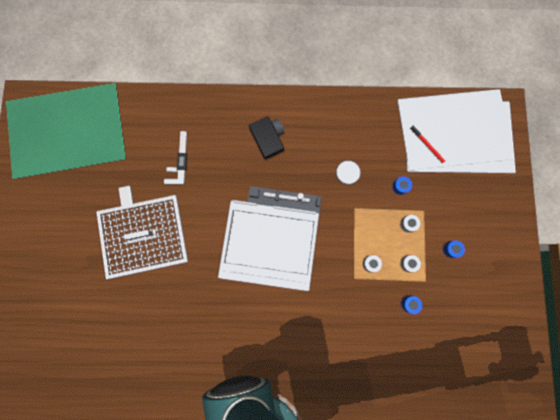

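View pics/side0.png

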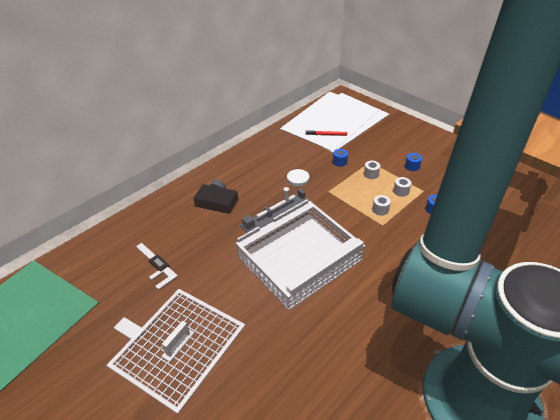

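Run:
```python
from h import *
for n in ("top","side"):
  for l in ["basket","lip","keeper","bolt_knob","bolt_tip","tongue_gap","lid_handle","lid_near","lid_tongue","bush0_mid","caliper","camera","test_block"]:
    r=cams.mark_of(n,l)
    print(n,l,[(round(float(x["conf"]),2),np.round(toworld(n,x["xyz"]),4).tolist(),np.round(proj(n,toworld(n,x["xyz"]))).astype(int).tolist()) for x in r if x["conf"]>.2])
r=bot.read_state(); print(Rn.from_rotvec(r["tcp_rot"]).as_matrix().round(3), r["time"])
```

```text
top basket [(0.73, [0.4905, -0.0154, 0.0025], [268, 242])]
top lip [(0.85, [0.4012, -0.008, 0.0639], [264, 276]), (0.52, [0.7215, 0.2286, -0.0015], [182, 159])]
top keeper [(0.91, [0.6119, 0.0075, 0.061], [259, 194])]
top bolt_knob [(0.46, [0.6019, -0.0937, 0.0895], [299, 196])]
top bolt_tip [(0.72, [0.6125, -0.0036, 0.0646], [263, 193])]
top tongue_gap [(0.89, [0.579, -0.0065, 0.0528], [264, 207]), (0.62, [0.5976, -0.0964, 0.0863], [300, 198]), (0.45, [0.44, -0.3918, 0.0185], [410, 263])]
top lid_handle []
top lid_near [(0.77, [0.4105, 0.3035, 0.0015], [147, 271]), (0.59, [0.6267, 0.3804, 0.0001], [124, 191])]
top lid_tongue [(0.89, [0.6229, 0.3802, 0.0013], [124, 192])]
top bush0_mid [(0.82, [0.337, -0.3881, 0.0145], [410, 303]), (0.67, [0.4905, -0.0166, -0.001], [268, 242]), (0.66, [0.4789, -0.509, 0.017], [453, 249]), (0.59, [0.4424, -0.3897, 0.0159], [409, 262]), (0.57, [0.6136, -0.0048, 0.0663], [264, 193])]
top caliper [(0.88, [0.7231, 0.2276, 0.0013], [182, 158]), (0.49, [0.545, -0.3966, 0.0181], [410, 223])]
top camera [(0.92, [0.7875, -0.0008, -0.0019], [264, 137])]
top tes
[... 690 characters left out ...]
[0.4152, 0.3045, 0.0004], [214, 364])]
side lid_tongue [(0.62, [0.6208, 0.3809, 0.003], [124, 326]), (0.3, [0.6182, 0.0099, 0.0661], [251, 216])]
side bush0_mid [(0.69, [0.4381, -0.3867, 0.0173], [402, 187]), (0.49, [0.3357, -0.3855, 0.0166], [434, 204])]
side caliper [(0.58, [0.724, 0.2286, 0.0009], [157, 260])]
side camera [(0.92, [0.7798, -0.0028, -0.0065], [216, 204]), (0.68, [0.7236, 0.2282, 0.0038], [157, 260]), (0.33, [0.4154, 0.307, 0.0032], [212, 364]), (0.32, [0.6182, 0.0103, 0.0652], [251, 216])]
side test_block [(0.58, [0.6853, -0.2273, -0.0027], [297, 180]), (0.22, [0.6187, 0.3827, 0.0038], [124, 327])]
[[ 0.238 -0.     0.971]
 [-0.971  0.     0.238]
 [-0.    -1.    -0.   ]] 1.4
```

Run:
```python
from h import *
im=np.load("top0.npz")["im"]; s=np.load("side0.npz")["im"]
a=cv2.resize(im[180:300,205:335],None,fx=4.5,fy=4.5,interpolation=cv2.INTER_CUBIC); cv2.imwrite("pics/c1.png",a[...,::-1])
a=cv2.resize(im[170:320,340:480],None,fx=4,fy=4,interpolation=cv2.INTER_CUBIC); cv2.imwrite("pics/c2.png",a[...,::-1])
a=cv2.resize(s[175:320,225:375],None,fx=4,fy=4,interpolation=cv2.INTER_CUBIC); cv2.imwrite("pics/c3.png",a[...,::-1])
for n in("top","side"):
    z=np.load(n+"0.npz"); W=cloud(n,z["d"]); im=z["im"]
    m=(abs(W[...,0]-.44)<.14)&(abs(W[...,1]+.39)<.15)&(W[...,2]>.02)&(W[...,2]<.06)
    k,lab,st,ce=cv2.connectedComponentsWithStats(m.astype(np.uint8))
    for i in range(1,k):
        if st[i,4]<20: continue
        q=lab==i; P=W[q]; top=P[P[:,2]>.031]
        c,r=cv2.minEnclosingCircle(top[:,:2].astype(np.float32)*1000)
        print(n,st[i,4],len(top),"ctr",np.round(c,1),"r",round(r,1),"medz",np.median(top[:,2]).round(4),"col",im[q].mean(0).round())
    tb=(abs(W[...,0]-.44)<.03)&(abs(W[...,1]+.2)<.03); print("table z",np.nanmedian(W[tb][:,2]))
```

```text
top 236 215 ctr [ 543.2 -393.5] r 22.1 medz 0.0355 col [171. 174. 178.]
top 259 227 ctr [ 476.7 -508.2] r 22.3 medz 0.0357 col [ 63. 100. 178.]
top 262 239 ctr [ 437.6 -391.1] r 23.0 medz 0.0359 col [175. 175. 179.]
top 237 225 ctr [ 435.5 -288.5] r 21.7 medz 0.0357 col [179. 181. 185.]
top 260 235 ctr [ 333.1 -390.5] r 22.0 medz 0.0361 col [ 70. 109. 188.]
table z -0.00037077420416599567
side 164 117 ctr [ 478.5 -504.1] r 23.9 medz 0.0347 col [ 57.  90. 161.]
side 170 124 ctr [ 543.5 -390.5] r 23.9 medz 0.0342 col [164. 159. 161.]
side 195 138 ctr [ 437.6 -387.9] r 25.0 medz 0.0348 col [165. 160. 162.]
side 213 162 ctr [ 436.3 -285.9] r 22.8 medz 0.0345 col [168. 163. 164.]
side 86 61 ctr [ 338.4 -382. ] r 20.9 medz 0.0348 col [ 57.  89. 161.]
table z -0.0011847155108325683
```

View pics/c1.png

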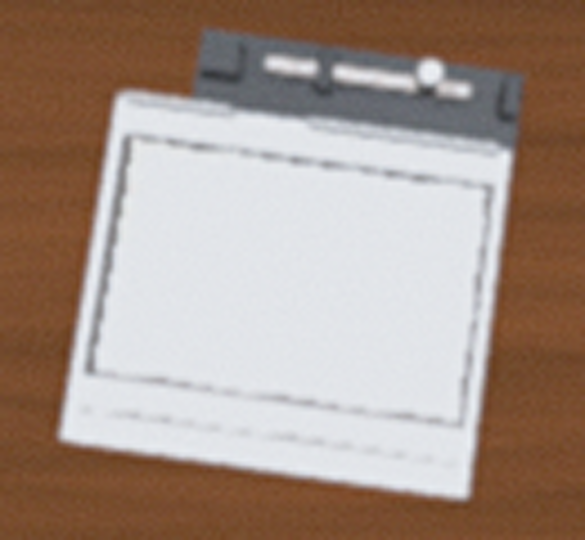

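View pics/c2.png

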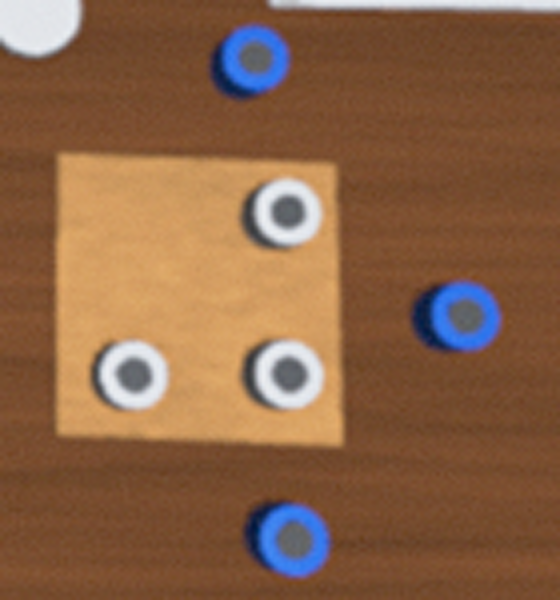

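View pics/c3.png

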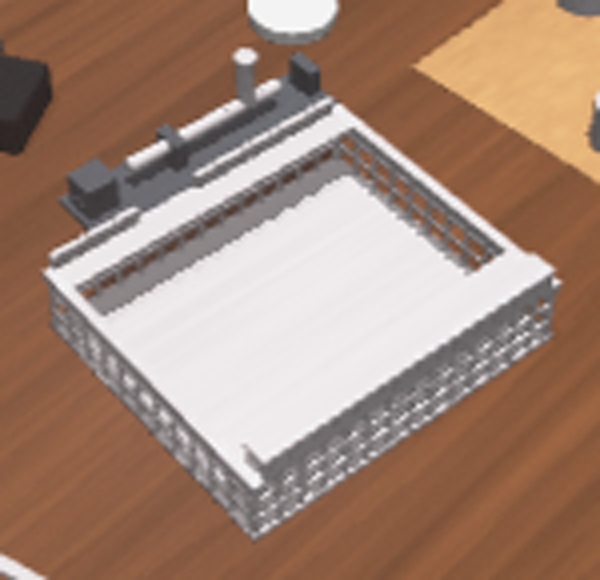

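```bash
cat > fitb.py <<'E'
from h import *
from scipy.optimize import minimize
def hm(x,y):
    z=np.zeros_like(x)
    ins=(x>-108)&(x<92)&(abs(y)<115); z[ins]=50
    z[(abs(x)<70)&(abs(y)<111)]=4
    z[(x>-108)&(x<-90)&(abs(y)<108)]=66
    z[(x>88)&(x<92)&(abs(y)<115)&((y<3)|(y>47))]=61
    return z
def fit(pref="0",verbose=True):
    out=[]
    for ns in (("top",),("side",),("top","side")):
        P=np.concatenate([(lambda W:W[np.isfinite(W[...,0])])(cloud(n,np.load(n+pref+".npz")["d"])) for n in ns])
        P=P[(abs(P[:,0]-.487)<.15)&(abs(P[:,1]+.016)<.15)&(P[:,2]<.08)]
        def cost(p):
            c,s=np.cos(p[2]),np.sin(p[2]); d=P[:,:2]*1000-np.array(p[:2]); x=c*d[:,0]+s*d[:,1]; y=-s*d[:,0]+c*d[:,1]
            k=(x<94)&(x>-125)&(abs(y)<130); e=np.minimum(abs(P[k,2]*1000-hm(x[k],y[k])-p[3]),12); return e.sum()+ (~k).sum()*3
        b=min((minimize(cost,[487+a,-16+e,t,0],method="Nelder-Mead",options=dict(initial_simplex=np.array([[487+a,-16+e,t,0],[493+a,-16+e,t,0],[487+a,-10+e,t,0],[487+a,-16+e,t+.05,0],[487+a,-16+e,t,2]]))) for a in(-3,3) for e in(-3,3) for t in (-.18,-.12,-.06)),key=lambda r:r.fun)
        if verbose: print(ns,len(P),b.x.round(3),round(b.fun))
        out.append(b.x)
    return out
if __name__=="__main__": fit()
E
python3 fitb.py
```

```text
('top',) 12347 [ 4.87659e+02 -1.93670e+01 -1.29000e-01 -6.12000e-01] 30368
('side',) 12546 [ 4.88452e+02 -1.87380e+01 -1.23000e-01 -1.00600e+00] 53505
('top', 'side') 24893 [ 4.87858e+02 -1.90800e+01 -1.32000e-01 -8.19000e-01] 84401
```

Call:
{"fn": "play_rows", "kwargs": {
  "motion": [
    [[0.96, 0.66, -0.2], [0, 0, 0.99]],
    [[0.96, 0.66, -0.2], [0, 0, 0.99]],
    [[0.96, 0.66, -0.2], [0, 0, 0.99]],
    [[0.96, 0.66, -0.2], [0, 0, 0.99]],
    [[0.96, 0.66, -0.2], [0, 0, 0.99]],
    [[0.96, 0.66, -0.2], [0, 0, 0.99]],
    [[0.96, 0.66, -0.2], [0, 0, 0.99]],
    [[0.96, 0.66, -0.2], [0, 0, 0.99]],
    [[0.96, 0.66, -0.2], [0, 0, 0.99]],
    [[0.96, 0.66, -0.2], [0, 0, 0.99]]
  ],
  "gripper": 0,
  "squeeze": 50
}}

```text
time: 2.65
tool_pos: [0.544, -0.3919, 0.1513]
tcp_rot: [-1.528, 0.434, -0.433]
wrist_force: [-0.6, -0.9, -0.1]
width: 1.004
```

```bash
cat >> h.py <<'E'
B=(0.488,-0.019,-0.130)
def b2w(x,y,z=0): # mm basket -> m
    c,s=np.cos(B[2]),np.sin(B[2]); return np.array([B[0]+(c*x-s*y)/1000,B[1]+(s*x+c*y)/1000,z/1000])
def yaw(r): # jaw angle
    m=Rn.from_rotvec(r["tcp_rot"]).as_matrix(); return np.arctan2(m[1,0],m[0,0]),m
def to(x,y,z,yw=None):
    r=bot.read_state(); a,m=yaw(r); d=(np.array([x,y,z])-r["tool_pos"])/.4
    da=0 if yw is None else ((yw-a+np.pi/2)%np.pi-np.pi/2)/(np.pi/4)
    print("t",round(r["time"],2),"tcp",r["tool_pos"].round(4),"yaw",round(a,3),"tilt",m[:,1].round(3),"F",r["wrist_force"].round(1),"w",round(r["width"],3),"q",r["q"].round(2),"-> shift",d.round(4),"turn",round(da,4))
E
python3 -c "
from h import *
to(.5435,-.392,.1,-.13)
for x,y in((0,-62),(0,0),(0,62)): print(b2w(x,y))"
```

```text
t 2.65 tcp [ 0.544  -0.3919  0.1513] yaw -0.553 tilt [-0. -0. -1.] F [-0.6 -0.9 -0.1] w 1.004 q [-0.66  0.31  1.69 -0.    1.14 -0.11] -> shift [-0.0013 -0.0002 -0.1283] turn 0.5386
[ 0.47996268 -0.08047684  0.        ]
[ 0.488 -0.019  0.   ]
[0.49603732 0.04247684 0.        ]
```

Call:
{"fn": "play_rows", "kwargs": {
  "motion": [
    [[0, 0, -0.1], [0, 0, 0.2]],
    [[0, 0, -0.2], [0, 0, 0.4]],
    [[0, 0, -0.28], [0, 0, 0.54]],
    [[0, 0, -0.34], [0, 0, 0.54]],
    [[0, 0, -0.366], [0, 0, 0.54]],
    [[0, 0, -0.366], [0, 0, 0.54]],
    [[0, 0, -0.366], [0, 0, 0.54]]
  ]
}}

```text
time: 3.52
tool_pos: [0.545, -0.3928, 0.0065]
tcp_rot: [-1.57, 0.1, -0.104]
wrist_force: [-0.1, -0.6, -0.2]
width: 0.998
```

Call:
{"fn": "play_rows", "kwargs": {
  "motion": [
    [[0, 0, 0], [0, 0, 0]],
    [[0, 0, 0], [0, 0, 0]],
    [[0, 0, 0], [0, 0, 0]],
    [[0, 0, 0], [0, 0, 0]],
    [[0, 0, 0], [0, 0, 0]],
    [[0, 0, 0], [0, 0, 0]],
    [[0, 0, 0], [0, 0, 0]],
    [[0, 0, 0], [0, 0, 0]]
  ],
  "gripper": 1
}}

```text
time: 4.53
tool_pos: [0.5451, -0.3921, 0.0059]
tcp_rot: [-1.569, 0.1, -0.103]
wrist_force: [-0.5, 0.4, 6.1]
width: 0.503
```

Call:
{"fn": "play_rows", "kwargs": {
  "motion": [
    [[0, 0, 0.05], [0, 0, 0]],
    [[0, 0, 0.17], [0, 0, 0]],
    [[0, 0, 0.3], [0, 0, 0]],
    [[0, 0, 0.36], [0, 0, 0]],
    [[-0.05, 0.2, 0.36], [0, 0, 0]],
    [[-0.1, 0.45, 0.36], [0, 0, 0]],
    [[-0.163, 0.7, 0.36], [0, 0, 0]],
    [[-0.163, 0.778, 0.36], [0, 0, 0]],
    [[-0.163, 0.778, 0.36], [0, 0, 0]],
    [[-0.163, 0.778, 0.36], [0, 0, 0]]
  ]
}}

```text
time: 5.78
tool_pos: [0.4772, -0.0769, 0.1488]
tcp_rot: [-1.567, 0.099, -0.097]
wrist_force: [0.3, -0.8, -2.5]
width: 0.499
```

```bash
python3 -c "
from h import *
snap('side','s1.png')
to(.480,-.0805,.012,-.13)"
```

```text
t 5.83 tcp [ 0.478  -0.0782  0.1491] yaw -0.126 tilt [-0.001  0.    -1.   ] F [-0.3 -0.6 -2.1] w 0.502 q [-0.21 -0.03  2.09  0.    1.08 -0.09] -> shift [ 0.0049 -0.0058 -0.3426] turn -0.0055
```

View pics/s1.png

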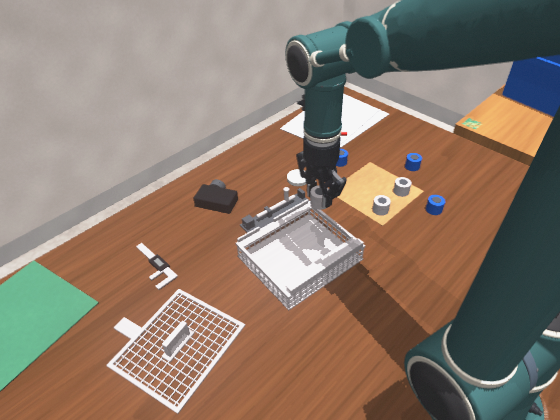

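The bush is held at px (320,199), over the basket's right part; the others are undisturbed. Lower and release.

Call:
{"fn": "play_rows", "kwargs": {
  "motion": [
    [[0, -0.004, -0.1], [0, 0, 0]],
    [[0, -0.004, -0.2], [0, 0, 0]],
    [[0, -0.004, -0.29], [0, 0, 0]],
    [[0, -0.004, -0.33], [0, 0, 0]],
    [[0, -0.004, -0.343], [0, 0, 0]],
    [[0, -0.004, -0.345], [0, 0, 0]],
    [[0, -0.004, -0.345], [0, 0, 0]]
  ]
}}

```text
time: 6.7
tool_pos: [0.4805, -0.0825, 0.0122]
tcp_rot: [-1.569, 0.1, -0.104]
wrist_force: [0.2, 0.3, -2.4]
width: 0.499
```

Call:
{"fn": "play_rows", "kwargs": {
  "motion": [
    [[0, 0, 0], [0, 0, 0]],
    [[0, 0, 0], [0, 0, 0]],
    [[0, 0, 0], [0, 0, 0]],
    [[0, 0, 0.1], [0, 0, 0]],
    [[0, 0, 0.25], [0, 0, 0]],
    [[0, 0, 0.35], [0, 0, 0]],
    [[0, 0, 0.35], [0, 0, 0]]
  ],
  "gripper": 0.25
}}

```text
time: 7.58
tool_pos: [0.4825, -0.0828, 0.1555]
tcp_rot: [-1.57, 0.094, -0.109]
wrist_force: [-0.5, -0.5, -0.8]
width: 0.754
```

```bash
python3 -c "
from h import *
to(.437,-.2885,.12,-.13)"
```

```text
t 7.58 tcp [ 0.4825 -0.0828  0.1555] yaw -0.129 tilt [ 0.009 -0.002 -1.   ] F [-0.5 -0.5 -0.8] w 0.754 q [-0.22 -0.03  2.08 -0.    1.09 -0.09] -> shift [-0.1137 -0.5142 -0.0887] turn -0.0011
```

Call:
{"fn": "play_rows", "kwargs": {
  "motion": [
    [[-0.03, -0.13, 0], [0, 0, 0]],
    [[-0.07, -0.3, 0], [0, 0, 0]],
    [[-0.11, -0.45, -0.05], [0, 0, 0]],
    [[-0.11, -0.514, -0.1], [0, 0, 0]],
    [[-0.11, -0.514, -0.2], [0, 0, 0]],
    [[-0.11, -0.514, -0.3], [0, 0, 0]],
    [[-0.11, -0.514, -0.36], [0, 0, 0]],
    [[-0.11, -0.514, -0.374], [0, 0, 0]],
    [[-0.11, -0.514, -0.374], [0, 0, 0]],
    [[-0.11, -0.514, -0.374], [0, 0, 0]]
  ],
  "gripper": 0
}}

```text
time: 8.82
tool_pos: [0.4361, -0.2883, 0.0024]
tcp_rot: [-1.57, 0.1, -0.103]
wrist_force: [-0.2, 0.1, 0.4]
width: 0.998
```

Call:
{"fn": "play_rows", "kwargs": {
  "motion": [
    [[0, 0, 0], [0, 0, 0]],
    [[0, 0, 0], [0, 0, 0]],
    [[0, 0, 0], [0, 0, 0]],
    [[0, 0, 0], [0, 0, 0]],
    [[0, 0, 0], [0, 0, 0]],
    [[0, 0, 0], [0, 0, 0]],
    [[0, 0, 0], [0, 0, 0]]
  ],
  "gripper": 1
}}

```text
time: 9.7
tool_pos: [0.4359, -0.2882, 0.0023]
tcp_rot: [-1.569, 0.1, -0.103]
wrist_force: [-0.3, 0.9, 6.4]
width: 0.502
```

```bash
python3 -c "
from h import *
to(.488,-.019,.15,-.13)"
```

```text
t 9.7 tcp [ 0.4359 -0.2882  0.0023] yaw -0.129 tilt [ 0.001 -0.001 -1.   ] F [-0.3  0.9  6.4] w 0.502 q [-0.63  0.24  2.11  0.    0.79 -0.5 ] -> shift [0.1302 0.6729 0.3693] turn -0.0008
```

Call:
{"fn": "play_rows", "kwargs": {
  "motion": [
    [[0, 0, 0.05], [0, 0, 0]],
    [[0, 0, 0.17], [0, 0, 0]],
    [[0, 0, 0.3], [0, 0, 0]],
    [[0, 0, 0.37], [0, 0, 0]],
    [[0.03, 0.15, 0.37], [0, 0, 0]],
    [[0.06, 0.3, 0.37], [0, 0, 0]],
    [[0.09, 0.45, 0.37], [0, 0, 0]],
    [[0.13, 0.6, 0.37], [0, 0, 0]],
    [[0.13, 0.672, 0.37], [0, 0, 0]],
    [[0.13, 0.672, 0.37], [0, 0, 0]]
  ]
}}

```text
time: 10.95
tool_pos: [0.486, -0.0168, 0.1482]
tcp_rot: [-1.568, 0.1, -0.097]
wrist_force: [-0.5, -0.3, -3.6]
width: 0.504
```

Call:
{"fn": "play_rows", "kwargs": {
  "motion": [
    [[0, 0, -0.1], [0, 0, 0]],
    [[0, 0, -0.2], [0, 0, 0]],
    [[0, 0, -0.3], [0, 0, 0]],
    [[0, 0, -0.345], [0, 0, 0]],
    [[0, 0, -0.352], [0, 0, 0]],
    [[0, 0, -0.354], [0, 0, 0]],
    [[0, 0, -0.354], [0, 0, 0]]
  ]
}}

```text
time: 11.82
tool_pos: [0.488, -0.0193, 0.0086]
tcp_rot: [-1.569, 0.1, -0.103]
wrist_force: [0.0, 0.2, -2.6]
width: 0.501
```

Call:
{"fn": "play_rows", "kwargs": {
  "motion": [
    [[0, 0, 0], [0, 0, 0]],
    [[0, 0, 0], [0, 0, 0]],
    [[0, 0, 0], [0, 0, 0]],
    [[0, 0, 0.1], [0, 0, 0]],
    [[0, 0, 0.25], [0, 0, 0]],
    [[0, 0, 0.36], [0, 0, 0]],
    [[0, 0, 0.36], [0, 0, 0]],
    [[0, 0, 0.36], [0, 0, 0]]
  ],
  "gripper": 0.25
}}

```text
time: 12.82
tool_pos: [0.4867, -0.0188, 0.1514]
tcp_rot: [-1.568, 0.102, -0.101]
wrist_force: [0.1, 0.8, -0.1]
width: 0.752
```

```bash
python3 -c "
from h import *
to(.438,-.3900,.004,-.13)"
```

```text
t 12.82 tcp [ 0.4867 -0.0188  0.1514] yaw -0.129 tilt [-0.  0. -1.] F [ 0.1  0.8 -0.1] w 0.752 q [-0.09 -0.03  2.08  0.    1.09  0.04] -> shift [-0.1219 -0.928  -0.3685] turn -0.001
```

Check the last bush hasn't been knocked before reaching.

```bash
cat >> h.py <<'E'
def bushes(ns=("top","side"),pref=None):
    for n in ns:
        im,d=snap(n,pref and n+pref+".png"); 
        if pref: np.savez(n+pref+".npz",im=im,d=d)
        W=cloud(n,d); m=(W[...,0]>.3)&(W[...,0]<.65)&(W[...,1]<.15)&(W[...,1]>-.6)&(W[...,2]>.028)&(W[...,2]<.047)
        k,lab,st,ce=cv2.connectedComponentsWithStats(m.astype(np.uint8))
        for i in range(1,k):
            if st[i,4]<60 or st[i,4]>400: continue
            q=lab==i; P=W[q]; c,r=cv2.minEnclosingCircle(P[:,:2].astype(np.float32)*1000)
            print(n,st[i,4],"ctr",np.round(c,1),"r",round(r,1),"z",np.median(P[:,2]).round(4),"col",im[q].mean(0).round(),"px",ce[i].round())
E
python3 -c "
from h import *
bushes(pref='2')"
```

```text
top 127 ctr [ 645.6 -375.3] r 21.1 z 0.0357 col [ 63. 105. 185.] px [402. 188.]
top 236 ctr [ 476.7 -508.5] r 22.2 z 0.0356 col [ 69. 110. 192.] px [456. 249.]
top 244 ctr [ 438.1 -390.2] r 23.3 z 0.0354 col [185. 187. 191.] px [411. 264.]
top 241 ctr [ 333.  -389.8] r 21.9 z 0.0357 col [ 75. 117. 198.] px [413. 305.]
side 74 ctr [ 646.2 -372.1] r 22.1 z 0.0345 col [ 69. 111. 189.] px [342. 155.]
side 129 ctr [ 480.5 -502.9] r 24.9 z 0.0347 col [ 73. 116. 193.] px [414. 158.]
side 158 ctr [ 439.1 -386.9] r 23.6 z 0.0344 col [192. 189. 191.] px [402. 183.]
side 170 ctr [ 333.8 -383.7] r 23.0 z 0.0347 col [ 76. 118. 194.] px [436. 201.]
side 68 ctr [595.  -72.5] r 28.4 z 0.0457 col [110. 110. 115.] px [281. 209.]
side 126 ctr [ 472.9 -126.5] r 64.6 z 0.0392 col [131. 123. 122.] px [332. 224.]
side 231 ctr [480.7 -81.4] r 23.4 z 0.0385 col [162. 158. 161.] px [318. 233.]
side 240 ctr [485.  -17.7] r 24.3 z 0.0386 col [141. 136. 138.] px [298. 246.]
side 398 ctr [479.1 -15.7] r 151.1 z 0.035 col [145. 138. 140.] px [298. 273.]
```

View pics/side2.png

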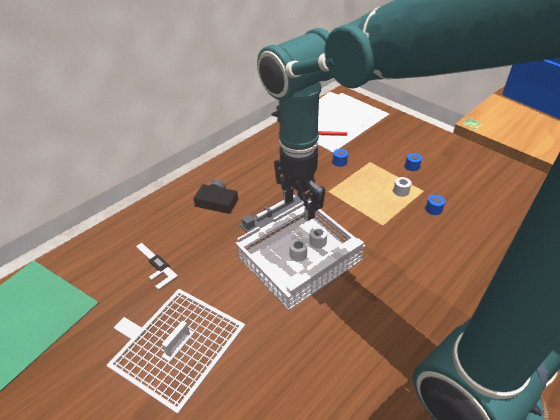

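Call:
{"fn": "play_rows", "kwargs": {
  "motion": [
    [[-0.02, -0.13, 0], [0, 0, 0]],
    [[-0.04, -0.28, 0], [0, 0, 0]],
    [[-0.06, -0.43, 0], [0, 0, 0]],
    [[-0.08, -0.58, 0], [0, 0, 0]],
    [[-0.1, -0.73, 0], [0, 0, 0]],
    [[-0.122, -0.87, -0.05], [0, 0, 0]],
    [[-0.122, -0.926, -0.12], [0, 0, 0]],
    [[-0.122, -0.926, -0.2], [0, 0, 0]],
    [[-0.122, -0.926, -0.2], [0, 0, 0]]
  ],
  "gripper": 0
}}

```text
time: 14.05
tool_pos: [0.4348, -0.3865, 0.0665]
tcp_rot: [-1.561, 0.109, -0.096]
wrist_force: [0.1, 0.2, 0.1]
width: 0.997
```

Call:
{"fn": "play_rows", "kwargs": {
  "motion": [
    [[0, 0, -0.08], [0, 0, 0]],
    [[0, 0, -0.15], [0, 0, 0]],
    [[0, 0, -0.168], [0, 0, 0]],
    [[0, 0, -0.168], [0, 0, 0]],
    [[0, 0, -0.168], [0, 0, 0]]
  ]
}}

```text
time: 14.68
tool_pos: [0.4394, -0.3901, 0.0061]
tcp_rot: [-1.57, 0.1, -0.103]
wrist_force: [-0.0, 0.4, -0.2]
width: 1.003
```

Call:
{"fn": "play_rows", "kwargs": {
  "motion": [
    [[0, 0, 0], [0, 0, 0]],
    [[0, 0, 0], [0, 0, 0]],
    [[0, 0, 0], [0, 0, 0]],
    [[0, 0, 0], [0, 0, 0]],
    [[0, 0, 0], [0, 0, 0]],
    [[0, 0, 0], [0, 0, 0]],
    [[0, 0, 0], [0, 0, 0]]
  ],
  "gripper": 1
}}

```text
time: 15.55
tool_pos: [0.4389, -0.3898, 0.0054]
tcp_rot: [-1.569, 0.101, -0.102]
wrist_force: [-0.6, 0.2, 6.4]
width: 0.501
```

```bash
python3 -c "
from h import *
to(.496,.0425,.15,-.13)"
```

```text
t 15.55 tcp [ 0.4389 -0.3898  0.0054] yaw -0.129 tilt [ 0.001 -0.001 -1.   ] F [-0.6  0.2  6.4] w 0.501 q [-0.77  0.33  1.97  0.    0.83 -0.64] -> shift [0.1428 1.0808 0.3616] turn -0.0008
```

Call:
{"fn": "play_rows", "kwargs": {
  "motion": [
    [[0, 0, 0.05], [0, 0, 0]],
    [[0, 0, 0.17], [0, 0, 0]],
    [[0, 0, 0.3], [0, 0, 0]],
    [[0, 0.05, 0.362], [0, 0, 0]],
    [[0.03, 0.2, 0.362], [0, 0, 0]],
    [[0.06, 0.35, 0.362], [0, 0, 0]],
    [[0.09, 0.5, 0.362], [0, 0, 0]],
    [[0.12, 0.65, 0.362], [0, 0, 0]],
    [[0.14, 0.8, 0.362], [0, 0, 0]],
    [[0.143, 0.9, 0.362], [0, 0, 0]]
  ]
}}

```text
time: 16.8
tool_pos: [0.4952, -0.0267, 0.1498]
tcp_rot: [-1.568, 0.1, -0.1]
wrist_force: [1.1, 0.2, -1.8]
width: 0.503
```

Call:
{"fn": "play_rows", "kwargs": {
  "motion": [
    [[0, 0.1, 0], [0, 0, 0]],
    [[0, 0.181, 0], [0, 0, 0]],
    [[0, 0.181, 0], [0, 0, 0]],
    [[0, 0.181, 0], [0, 0, 0]]
  ]
}}

```text
time: 17.3
tool_pos: [0.4952, 0.0429, 0.1495]
tcp_rot: [-1.569, 0.101, -0.101]
wrist_force: [-0.2, 0.0, -1.5]
width: 0.5
```

```bash
python3 -c "
from h import *
to(.496,.0425,.0115,-.13)"
```

```text
t 17.3 tcp [0.4952 0.0429 0.1495] yaw -0.129 tilt [-0. -0. -1.] F [-0.2  0.  -1.5] w 0.5 q [ 0.04 -0.01  2.06 -0.    1.08  0.17] -> shift [ 0.002  -0.0009 -0.345 ] turn -0.0017
```

Call:
{"fn": "play_rows", "kwargs": {
  "motion": [
    [[0.002, 0, -0.1], [0, 0, 0]],
    [[0.002, 0, -0.2], [0, 0, 0]],
    [[0.002, 0, -0.3], [0, 0, 0]],
    [[0.002, 0, -0.337], [0, 0, 0]],
    [[0.002, 0, -0.343], [0, 0, 0]],
    [[0.002, 0, -0.345], [0, 0, 0]],
    [[0.002, 0, -0.345], [0, 0, 0]]
  ]
}}

```text
time: 18.18
tool_pos: [0.4979, 0.0431, 0.0129]
tcp_rot: [-1.568, 0.099, -0.104]
wrist_force: [0.1, 0.1, -1.6]
width: 0.502
```

Call:
{"fn": "play_rows", "kwargs": {
  "motion": [
    [[0, 0, 0], [0, 0, 0]],
    [[0, 0, 0], [0, 0, 0]],
    [[0, 0, 0], [0, 0, 0]],
    [[0, 0, 0.1], [0, 0, 0]],
    [[0, 0, 0.25], [0, 0, 0]],
    [[0, 0, 0.36], [0, 0, 0]],
    [[0, 0, 0.45], [0, 0, 0]],
    [[0, 0.4, 0.45], [0, 0, 0]],
    [[0, 0.4, 0.45], [0, 0, 0]],
    [[0, 0.4, 0.45], [0, 0, 0]]
  ],
  "gripper": 0.25
}}

```text
time: 19.42
tool_pos: [0.4961, 0.2056, 0.1917]
tcp_rot: [-1.568, 0.1, -0.101]
wrist_force: [0.2, -1.0, -0.4]
width: 0.753
```

```bash
python3 -c "
from h import *
bushes(pref='3')
for n in('top','side'):
  for l in('bolt_knob','bolt_tip','keeper'):
    r=cams.mark_of(n,l); print(n,l,[(round(float(x['conf']),2),np.round(toworld(n,x['xyz']),4)) for x in r if x['conf']>.3])
  W=cloud(n,np.load(n+'3.npz')['d']); m=(abs(W[...,0]-.6)<.03)&(abs(W[...,1]+.095)<.04)&(W[...,2]>.078)&(W[...,2]<.12); P=W[m]; print(n,len(P),P.min(0).round(3),P.max(0).round(3),np.median(P,0).round(4))
print([b2w(120,y) for y in(-60,-90)])
to(.6,-.093,.15,-.13)
import fitb; fitb.fit('3')
"
```

```text
top 125 ctr [ 645.  -375.3] r 20.9 z 0.0359 col [ 63. 106. 186.] px [403. 188.]
top 222 ctr [497.2  42.3] r 22.1 z 0.0392 col [193. 197. 202.] px [245. 239.]
top 223 ctr [479.3 -84.5] r 21.7 z 0.0393 col [193. 196. 202.] px [294. 246.]
top 235 ctr [ 477.  -507.6] r 22.2 z 0.0358 col [ 69. 109. 192.] px [456. 249.]
top 219 ctr [456.  -31.4] r 21.8 z 0.0394 col [195. 198. 203.] px [273. 255.]
top 241 ctr [ 332.  -390.3] r 22.3 z 0.0354 col [ 75. 117. 197.] px [413. 305.]
side 75 ctr [ 645.3 -371.8] r 22.9 z 0.0341 col [ 69. 107. 182.] px [342. 155.]
side 129 ctr [ 478.5 -503.4] r 23.1 z 0.0344 col [ 69. 110. 187.] px [414. 158.]
side 78 ctr [ 593.6 -112. ] r 28.7 z 0.0459 col [113. 113. 118.] px [295. 201.]
side 172 ctr [ 332.9 -384.7] r 22.8 z 0.0348 col [ 72. 112. 190.] px [436. 201.]
side 133 ctr [ 480.  -128.8] r 71.0 z 0.0393 col [129. 121. 120.] px [331. 223.]
side 234 ctr [477.7 -82.4] r 24.3 z 0.0386 col [188. 186. 188.] px [318. 234.]
side 248 ctr [456.4 -29. ] r 22.6 z 0.0387 col [191. 188. 190.] px [310. 250.]
side 264 ctr [497.5  45.1] r 22.8 z 0.0386 col [193. 190. 192.] p
[... 362 characters left out ...]
044, 0.0593]))]
side keeper [(0.89, array([0.6182, 0.0117, 0.0644])), (0.57, array([0.6073, 0.0062, 0.0587]))]
side 52 [ 0.59  -0.1    0.078] [ 0.607 -0.085  0.104] [ 0.5962 -0.0908  0.0958]
[array([ 0.59920938, -0.09404981,  0.        ]), array([ 0.59532035, -0.12379667,  0.        ])]
t 19.82 tcp [0.4963 0.202  0.1912] yaw -0.131 tilt [-0. -0. -1.] F [-0.3 -0.4 -0.2] w 0.752 q [ 0.34  0.03  1.95 -0.    1.17  0.47] -> shift [ 0.2592 -0.7376 -0.1029] turn 0.0009
('top',) 12337 [ 4.87474e+02 -1.95980e+01 -1.30000e-01 -6.76000e-01] 37542
('side',) 12313 [ 4.88789e+02 -1.90560e+01 -1.22000e-01 -9.59000e-01] 63277
('top', 'side') 24650 [ 4.87602e+02 -1.96490e+01 -1.31000e-01 -8.10000e-01] 101197
```

View pics/top3.png

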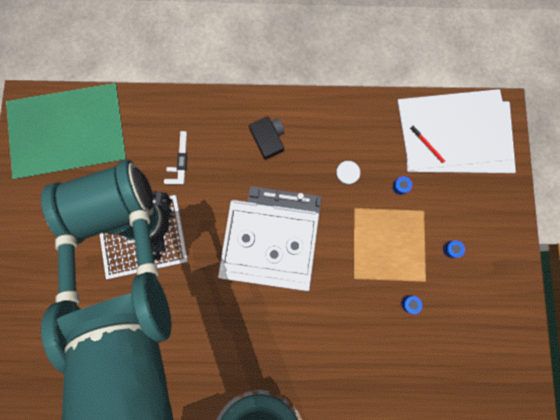

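View pics/side3.png

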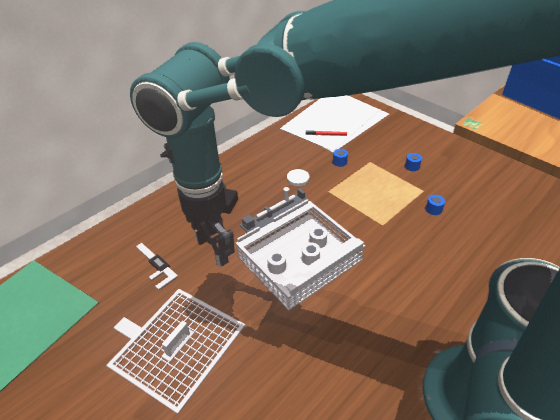

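Call:
{"fn": "play_rows", "kwargs": {
  "motion": [
    [[0.05, -0.14, 0], [0, 0, 0]],
    [[0.1, -0.28, 0], [0, 0, 0]],
    [[0.15, -0.42, 0], [0, 0, 0]],
    [[0.2, -0.56, 0], [0, 0, 0]],
    [[0.25, -0.7, 0], [0, 0, 0]],
    [[0.257, -0.74, -0.05], [0, 0, 0]],
    [[0.257, -0.74, -0.1], [0, 0, 0]],
    [[0.257, -0.74, -0.1], [0, 0, 0]],
    [[0.257, -0.74, -0.1], [0, 0, 0]]
  ],
  "gripper": 0.5
}}

```text
time: 20.95
tool_pos: [0.5985, -0.0913, 0.1509]
tcp_rot: [-1.568, 0.101, -0.099]
wrist_force: [0.5, 0.5, 0.2]
width: 0.499
```

```bash
python3 -c "
from h import *
to(.599,-.094,.077,-.13)
snap('side','s4.png')"
```

```text
t 20.95 tcp [ 0.5985 -0.0913  0.1509] yaw -0.128 tilt [-0.001  0.    -1.   ] F [0.5 0.5 0.2] w 0.499 q [-0.19  0.2   1.84  0.    1.11 -0.07] -> shift [ 0.0011 -0.0067 -0.1848] turn -0.003
```

View pics/s4.png

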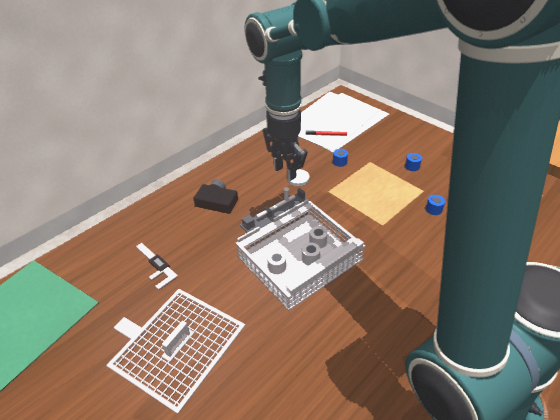

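The open jaws are straight above the knob (px 286,192). Descend and grip.

Call:
{"fn": "play_rows", "kwargs": {
  "motion": [
    [[0, -0.003, -0.08], [0, 0, 0]],
    [[0, -0.003, -0.16], [0, 0, 0]],
    [[0, -0.003, -0.183], [0, 0, 0]],
    [[0, -0.003, -0.185], [0, 0, 0]],
    [[0, -0.003, -0.185], [0, 0, 0]]
  ]
}}

```text
time: 21.62
tool_pos: [0.6004, -0.094, 0.079]
tcp_rot: [-1.569, 0.099, -0.103]
wrist_force: [0.7, -0.2, 0.5]
width: 0.497
```

Call:
{"fn": "play_rows", "kwargs": {
  "motion": [
    [[0, 0, 0], [0, 0, 0]],
    [[0, 0, 0], [0, 0, 0]],
    [[0, 0, 0], [0, 0, 0]],
    [[0, 0, 0], [0, 0, 0]],
    [[0, 0, 0], [0, 0, 0]],
    [[0, 0, 0], [0, 0, 0]]
  ],
  "gripper": 1,
  "squeeze": 30
}}

```text
time: 22.38
tool_pos: [0.5998, -0.0943, 0.0785]
tcp_rot: [-1.569, 0.1, -0.103]
wrist_force: [-2.4, 1.2, 5.4]
width: 0.148
```

```bash
python3 -c "
from h import *
to(.5955,-.124,.077,-.13)"
```

```text
t 22.38 tcp [ 0.5998 -0.0943  0.0785] yaw -0.129 tilt [ 0.002 -0.    -1.   ] F [-2.4  1.2  5.4] w 0.148 q [-0.2   0.27  1.89  0.    0.97 -0.07] -> shift [-0.0108 -0.0744 -0.0038] turn -0.0007
```

Call:
{"fn": "play_rows", "kwargs": {
  "motion": [
    [[-0.0025, -0.02, 0], [0, 0, 0]],
    [[-0.005, -0.04, 0], [0, 0, 0]],
    [[-0.0075, -0.058, 0], [0, 0, 0]],
    [[-0.0095, -0.073, 0], [0, 0, 0]],
    [[-0.0105, -0.08, 0], [0, 0, 0]],
    [[-0.0105, -0.082, 0], [0, 0, 0]],
    [[-0.0105, -0.082, 0], [0, 0, 0]]
  ]
}}

```text
time: 23.25
tool_pos: [0.596, -0.1233, 0.0784]
tcp_rot: [-1.563, 0.101, -0.104]
wrist_force: [0.4, 12.1, 7.8]
width: 0.149
```

```bash
python3 -c "
from h import *
to(.5955,-.124,.077,-.13)"
```

```text
t 23.25 tcp [ 0.596  -0.1233  0.0784] yaw -0.131 tilt [ 0.002  0.006 -1.   ] F [ 0.4 12.1  7.8] w 0.149 q [-0.25  0.28  1.89  0.01  0.98 -0.12] -> shift [-0.0013 -0.0018 -0.0036] turn 0.0008
```

Call:
{"fn": "play_rows", "kwargs": {
  "motion": [
    [[0, 0.003, 0], [0, 0, 0]],
    [[0, 0.003, 0], [0, 0, 0]],
    [[0, 0.003, 0.02], [0, 0, 0]],
    [[0, 0.003, 0.13], [0, 0, 0]],
    [[0, 0.003, 0.25], [0, 0, 0]],
    [[0, 0.003, 0.25], [0, 0, 0]]
  ],
  "gripper": 0.5
}}

```text
time: 24.0
tool_pos: [0.5987, -0.1271, 0.1835]
tcp_rot: [-1.571, 0.094, -0.11]
wrist_force: [1.3, -0.7, 1.3]
width: 0.497
```

```bash
python3 -c "
from h import *
bushes(pref='5')
for n in('top','side'):
  for l in('bolt_knob','bolt_tip','keeper','lid_handle','lid_near','lid_tongue'):
    r=cams.mark_of(n,l); print(n,l,[(round(float(x['conf']),2),np.round(toworld(n,x['xyz']),4)) for x in r if x['conf']>.4])
  W=cloud(n,np.load(n+'5.npz')['d']); 
  m=(abs(W[...,0]-.595)<.03)&(abs(W[...,1]+.12)<.04)&(W[...,2]>.078)&(W[...,2]<.11); P=W[m]; print(n,'knob',len(P),np.median(P,0).round(4))
  m=(abs(W[...,0]-.5)<.15)&(abs(W[...,1]-.33)<.15)&(W[...,2]>.041); P=W[m]; (c,s,a)=cv2.minAreaRect(P[:,:2].astype(np.float32)*1000); print(n,'bar',len(P),np.round(c,1),np.round(s,1),a,np.median(P,0).round(4))
  m=(abs(W[...,0]-.5)<.18)&(abs(W[...,1]-.33)<.18)&(W[...,2]>.0025)&(W[...,2]<.05); m=cv2.morphologyEx(m.astype(np.uint8),cv2.MORPH_OPEN,np.ones((2,2)))>0
  k,lab,st,ce=cv2.connectedComponentsWithStats(m.astype(np.uint8)); i=1+st[1:,4].argmax(); P=W[lab==i]; print(n,'plate',len(P),cv2.minAreaRect(P[:,:2].astype(np.float32)*1000))
"
```

```text
top 126 ctr [ 644.  -374.7] r 21.0 z 0.0356 col [ 63. 105. 186.] px [403. 188.]
top 116 ctr [605.2 -17.6] r 31.1 z 0.0459 col [111. 115. 121.] px [268. 198.]
top 219 ctr [497.   42.5] r 21.9 z 0.0395 col [194. 197. 202.] px [245. 238.]
top 234 ctr [ 477.6 -508.4] r 22.5 z 0.0357 col [ 69. 109. 191.] px [456. 249.]
top 244 ctr [ 332.5 -389.9] r 22.3 z 0.0357 col [ 75. 117. 197.] px [413. 305.]
side 75 ctr [ 643.4 -372. ] r 22.0 z 0.0342 col [ 71. 111. 187.] px [342. 155.]
side 129 ctr [ 478.3 -504.5] r 24.8 z 0.0346 col [ 74. 115. 192.] px [413. 158.]
side 173 ctr [ 331.7 -385.7] r 23.7 z 0.0346 col [ 76. 117. 194.] px [436. 201.]
side 142 ctr [ 480.2 -126.6] r 72.2 z 0.0414 col [127. 120. 120.] px [330. 222.]
side 111 ctr [603.   -9.5] r 35.6 z 0.0458 col [133. 131. 137.] px [263. 220.]
side 229 ctr [479.2 -81.3] r 23.4 z 0.0386 col [145. 140. 142.] px [318. 233.]
side 245 ctr [456.4 -28.7] r 23.2 z 0.0385 col [171. 167. 170.] px [311. 250.]
side 264 ctr [497.2  46. ] r 23.1 z 0.0386 col [198. 195. 197.] px [276. 259.]
top bolt_knob []
top bolt_tip []
top keeper [(0.68, array([0.6137
[... 302 characters left out ...]
.046 ]
top plate 242 ((496.23162841796875, 324.9428405761719), (21.01913070678711, 80.2688980102539), 17.639236450195312)
side bolt_knob [(0.6, array([ 0.5943, -0.1217,  0.0819]))]
side bolt_tip [(0.54, array([ 0.6077, -0.0223,  0.0619]))]
side keeper [(0.86, array([0.6162, 0.0127, 0.0646]))]
side lid_handle [(0.72, array([0.5026, 0.3227, 0.03  ]))]
side lid_near [(0.68, array([0.4164, 0.3073, 0.0016]))]
side lid_tongue [(0.93, array([0.6226, 0.3795, 0.004 ]))]
side knob 44 [ 0.5935 -0.1191  0.097 ]
side bar 201 [502. 328.] [14.8 61.9] 13.140181541442871 [0.5006 0.3289 0.0461]
side plate 607 ((506.4584655761719, 327.7315368652344), (16.445709228515625, 93.77903747558594), 22.067134857177734)
```

View pics/side5.png

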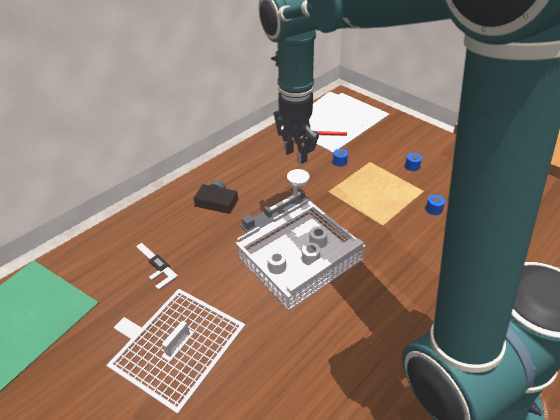

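View pics/top5.png

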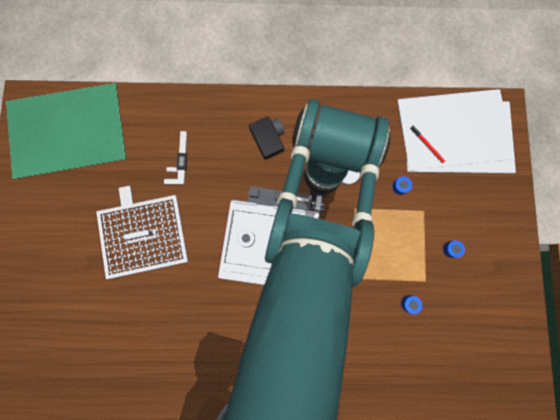

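```bash
python3 -c "
from h import *
B=(.4879,-.0193,-.13)
c,s=np.cos(B[2]),np.sin(B[2])
for f in ('side0','side5','top0','top5'):
  W=cloud(f[:-1],np.load(f+'.npz')['d']); W=W[np.isfinite(W[...,0])]
  d=W[:,:2]-np.array(B[:2]); x=(c*d[:,0]+s*d[:,1])*1000; y=(-s*d[:,0]+c*d[:,1])*1000; z=W[:,2]*1000
  m=(abs(x-120)<8)&(z>58)&(z<76); print(f,[(a,int(((y[m]>=a)&(y[m]<a+4)).sum())) for a in range(-110,72,4)])
  m=(abs(x-120)<14)&(z>76)&(z<108); print('knob',np.median(x[m]),np.median(y[m]),y[m].min(),y[m].max())
"
```

```text
side0 [(-110, 6), (-106, 17), (-102, 2), (-98, 0), (-94, 0), (-90, 0), (-86, 1), (-82, 6), (-78, 5), (-74, 4), (-70, 5), (-66, 4), (-62, 6), (-58, 7), (-54, 7), (-50, 8), (-46, 4), (-42, 7), (-38, 3), (-34, 6), (-30, 6), (-26, 6), (-22, 6), (-18, 5), (-14, 7), (-10, 3), (-6, 5), (-2, 7), (2, 10), (6, 6), (10, 6), (14, 7), (18, 6), (22, 6), (26, 5), (30, 6), (34, 3), (38, 0), (42, 0), (46, 0), (50, 8), (54, 10), (58, 3), (62, 10), (66, 8), (70, 9)]
knob 117.16635323697261 -55.496300358250025 -64.62494689204755 -49.90516752471254
side5 [(-110, 7), (-106, 11), (-102, 7), (-98, 5), (-94, 3), (-90, 6), (-86, 8), (-82, 6), (-78, 5), (-74, 3), (-70, 6), (-66, 8), (-62, 3), (-58, 7), (-54, 4), (-50, 8), (-46, 4), (-42, 5), (-38, 4), (-34, 7), (-30, 5), (-26, 5), (-22, 8), (-18, 5), (-14, 6), (-10, 2), (-6, 6), (-2, 8), (2, 15), (6, 2), (10, 0), (14, 0), (18, 0), (22, 0), (26, 0), (30, 0), (34, 0), (38, 0), (42, 0), (46, 1), (50, 6), (54, 9), (58, 6), (62, 9), (66, 11), (70, 5)]
knob 117.11098442994242 -84.90708031309319 -94.57125446254634 -80.22728847968513
top0 [(-110, 7), (-106, 5), (-102,
[... 323 characters left out ...]
(34, 0), (38, 0), (42, 0), (46, 10), (50, 7), (54, 11), (58, 9), (62, 9), (66, 7), (70, 0)]
knob 118.07052728697997 -61.16767085430239 -67.4037277103597 50.695790437893045
top5 [(-110, 0), (-106, 0), (-102, 0), (-98, 0), (-94, 2), (-90, 1), (-86, 6), (-82, 4), (-78, 7), (-74, 5), (-70, 8), (-66, 4), (-62, 7), (-58, 4), (-54, 1), (-50, 0), (-46, 0), (-42, 0), (-38, 0), (-34, 0), (-30, 0), (-26, 0), (-22, 0), (-18, 0), (-14, 0), (-10, 2), (-6, 11), (-2, 9), (2, 1), (6, 0), (10, 0), (14, 0), (18, 0), (22, 0), (26, 0), (30, 0), (34, 0), (38, 0), (42, 0), (46, 10), (50, 11), (54, 8), (58, 10), (62, 9), (66, 8), (70, 0)]
knob 116.4615345267685 -85.46508102547361 -91.40692706501552 -83.981545656931
```

Call:
{"fn": "play_rows", "kwargs": {
  "motion": [
    [[-0.03, 0.14, 0], [0, 0, 0.05]],
    [[-0.06, 0.28, 0], [0, 0, 0.1]],
    [[-0.09, 0.42, 0], [0, 0, 0.15]],
    [[-0.12, 0.56, 0], [0, 0, 0.2]],
    [[-0.15, 0.7, 0], [0, 0, 0.25]],
    [[-0.18, 0.84, 0], [0, 0, 0.3]],
    [[-0.21, 0.98, 0], [0, 0, 0.4]],
    [[-0.24, 1.0, 0], [0, 0, 0.457]],
    [[-0.24, 1.0, 0], [0, 0, 0.457]]
  ],
  "gripper": 0.4
}}

```text
time: 25.82
tool_pos: [0.498, 0.2745, 0.1771]
tcp_rot: [-1.564, -0.181, 0.182]
wrist_force: [-0.2, -0.5, 0.2]
width: 0.599
```

```bash
python3 -c "
from h import *
to(.5023,.326,.1,.229)"
```

```text
t 25.82 tcp [0.498  0.2745 0.1771] yaw 0.231 tilt [-0.    -0.001 -1.   ] F [-0.2 -0.5  0.2] w 0.599 q [ 0.46  0.11  1.89 -0.    1.14  0.23] -> shift [ 0.0106  0.1288 -0.1927] turn -0.0029
```

Call:
{"fn": "play_rows", "kwargs": {
  "motion": [
    [[0.01, 0.128, 0], [0, 0, 0]],
    [[0.01, 0.128, -0.1], [0, 0, 0]],
    [[0.01, 0.128, -0.19], [0, 0, 0]],
    [[0.01, 0.128, -0.2], [0, 0, 0]],
    [[0.01, 0.128, -0.2], [0, 0, 0]]
  ]
}}

```text
time: 26.45
tool_pos: [0.5038, 0.3245, 0.0979]
tcp_rot: [-1.563, -0.179, 0.178]
wrist_force: [1.1, 0.8, -0.5]
width: 0.6
```

```bash
python3 -c "
from h import *
to(.5023,.326,.016,.229)
snap('side','s6.png')
im=cv2.imread('pics/s6.png'); cv2.imwrite('pics/s6c.png',cv2.resize(im[200:420,90:300],None,fx=2.7,fy=2.7))"
```

```text
t 26.45 tcp [0.5038 0.3245 0.0979] yaw 0.228 tilt [ 0. -0. -1.] F [ 1.1  0.8 -0.5] w 0.6 q [ 0.53  0.24  1.9  -0.    1.01  0.3 ] -> shift [-0.0037  0.0037 -0.2047] turn 0.0017
```

View pics/s6c.png

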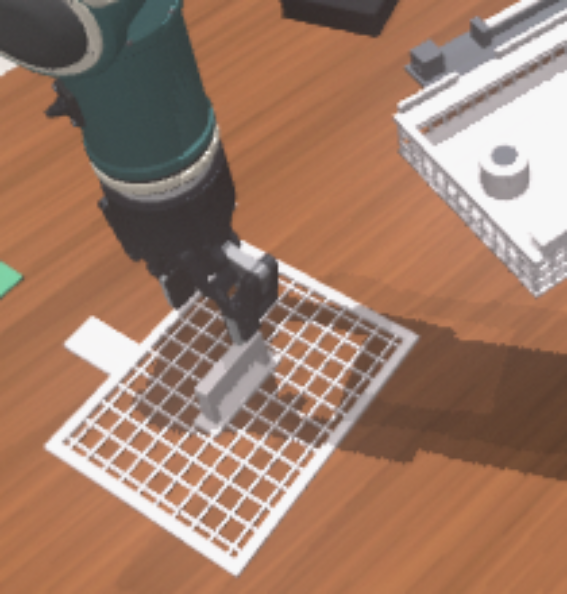

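Call:
{"fn": "play_rows", "kwargs": {
  "motion": [
    [[-0.003, 0.003, -0.08], [0, 0, 0]],
    [[-0.003, 0.003, -0.16], [0, 0, 0]],
    [[-0.003, 0.003, -0.198], [0, 0, 0]],
    [[-0.003, 0.003, -0.201], [0, 0, 0]],
    [[-0.003, 0.003, -0.201], [0, 0, 0]]
  ]
}}

```text
time: 27.12
tool_pos: [0.503, 0.3273, 0.0185]
tcp_rot: [-1.562, -0.182, 0.178]
wrist_force: [0.2, -0.7, -0.9]
width: 0.598
```

Call:
{"fn": "play_rows", "kwargs": {
  "motion": [
    [[0, 0, 0], [0, 0, 0]],
    [[0, 0, 0], [0, 0, 0]],
    [[0, 0, 0], [0, 0, 0]],
    [[0, 0, 0], [0, 0, 0]],
    [[0, 0, 0], [0, 0, 0]],
    [[0, 0, 0], [0, 0, 0]],
    [[0, 0, 0], [0, 0, 0]]
  ],
  "gripper": 1,
  "squeeze": 90
}}

```text
time: 28.0
tool_pos: [0.5025, 0.3272, 0.018]
tcp_rot: [-1.563, -0.182, 0.179]
wrist_force: [0.2, -0.5, 5.6]
width: 0.125
```

Call:
{"fn": "play_rows", "kwargs": {
  "motion": [
    [[0, 0, 0.03], [0, 0, 0]],
    [[0, 0, 0.1], [0, 0, 0]],
    [[0, 0, 0.2], [0, 0, 0]],
    [[0, 0, 0.32], [0, 0, 0]],
    [[0, 0, 0.4], [0, 0, 0]],
    [[0, 0, 0.4], [0, 0, 0]],
    [[0, 0, 0.4], [0, 0, 0]]
  ]
}}

```text
time: 28.88
tool_pos: [0.5002, 0.3258, 0.1746]
tcp_rot: [-1.565, -0.178, 0.183]
wrist_force: [0.0, -1.0, -5.6]
width: 0.124
```

```bash
python3 -c "
from h import *
for n in('top','side'):
  im,d=snap(n,n+'7.png'); np.savez(n+'7.npz',im=im,d=d)
to(.48,.05,.016,-.13)
for n in('top','side'):
  for l in('lid_handle','lid_near','lid_tongue'):
    r=cams.mark_of(n,l); print(n,l,[(round(float(x['conf']),2),np.round(toworld(n,x['xyz']),4)) for x in r if x['conf']>.4])
"
```

```text
t 28.98 tcp [0.4998 0.3255 0.1736] yaw 0.23 tilt [-0.005 -0.003 -1.   ] F [-0.6  0.2 -4.7] w 0.125 q [0.54 0.16 1.83 0.   1.15 0.31] -> shift [-0.0495 -0.6889 -0.3941] turn -0.4578
top lid_handle []
top lid_near [(0.81, array([0.4103, 0.3032, 0.1573])), (0.57, array([ 0.7826, -0.0023, -0.0017]))]
top lid_tongue [(0.96, array([0.6219, 0.3822, 0.1568])), (0.46, array([ 0.5813, -0.0104,  0.0533]))]
side lid_handle [(0.56, array([0.5007, 0.3237, 0.1891]))]
side lid_near [(0.84, array([0.4108, 0.3021, 0.1595])), (0.61, array([ 0.778 , -0.0027, -0.0044]))]
side lid_tongue [(0.56, array([0.6174, 0.376 , 0.1593]))]
```

View pics/side7.png

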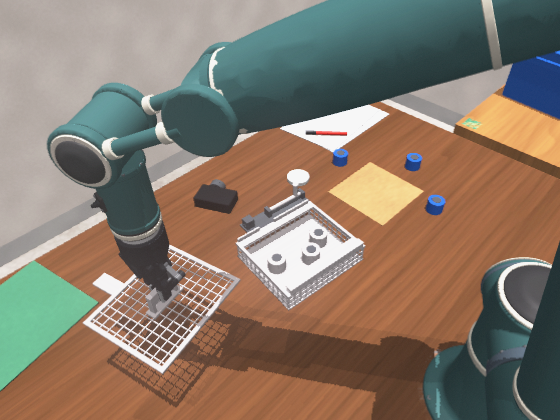

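View pics/top7.png

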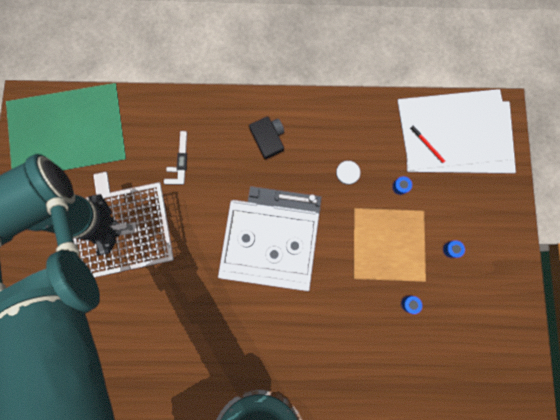

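```bash
python3 -c "
from h import *
p=b2w(5.5,1.2); to(p[0],p[1],.174,-.134)"
```

```text
t 29.27 tcp [0.5014 0.3265 0.176 ] yaw 0.23 tilt [-0.001 -0.001 -1.   ] F [ 0.1 -0.4 -4.9] w 0.124 q [ 0.54  0.16  1.83 -0.    1.15  0.31] -> shift [-0.0194 -0.8626 -0.0051] turn -0.4629
```

Call:
{"fn": "play_rows", "kwargs": {
  "motion": [
    [[-0.002, -0.08, 0], [0, 0, -0.05]],
    [[-0.004, -0.19, 0], [0, 0, -0.1]],
    [[-0.007, -0.3, 0], [0, 0, -0.16]],
    [[-0.009, -0.42, 0], [0, 0, -0.23]],
    [[-0.012, -0.54, 0], [0, 0, -0.3]],
    [[-0.015, -0.66, 0], [0, 0, -0.37]],
    [[-0.018, -0.77, 0], [0, 0, -0.43]],
    [[-0.019, -0.84, 0], [0, 0, -0.463]],
    [[-0.019, -0.862, 0], [0, 0, -0.463]],
    [[-0.019, -0.862, 0], [0, 0, -0.463]]
  ]
}}

```text
time: 30.52
tool_pos: [0.4942, -0.0182, 0.177]
tcp_rot: [-1.568, 0.106, -0.106]
wrist_force: [-0.1, 0.9, -4.6]
width: 0.124
```

Call:
{"fn": "play_rows", "kwargs": {
  "motion": [
    [[0, 0, 0], [-0.01, -0.08, 0]],
    [[0, 0, 0], [-0.02, -0.15, 0]],
    [[0, 0, 0], [-0.0288, -0.2203, 0]],
    [[0, 0, 0], [-0.0288, -0.2203, 0]],
    [[0, 0, 0], [-0.0288, -0.2203, 0]],
    [[0, 0, 0], [-0.0288, -0.2203, 0]]
  ]
}}

```text
time: 31.28
tool_pos: [0.4946, -0.0178, 0.1771]
tcp_rot: [-1.575, -0.032, -0.242]
wrist_force: [0.4, -0.1, -5.4]
width: 0.122
```

```bash
cat >> h.py <<'E'
def lidpose(yoff=1.2,h=18.0):
    r=bot.read_state(); m=Rn.from_rotvec(r["tcp_rot"]).as_matrix()
    # lid axes: x=tool x, z=-tool y, y=z cross x
    X=m[:,0]; Z=-m[:,1]; Y=np.cross(Z,X); L=np.stack([X,Y,Z],1)
    O=r["tool_pos"]*1000-L@np.array([0,yoff,h])   # centre of underside
    c,s=np.cos(B[2]),np.sin(B[2]); Rb=np.array([[c,-s,0],[s,c,0],[0,0,1]])
    f=lambda v: Rb.T@(O+L@np.array(v)-np.array([B[0]*1000,B[1]*1000,0]))
    Lb=Rb.T@L
    print("t",round(r["time"],2),"near corner",f([-92,0,0]).round(1),"far",f([92,0,0]).round(1),"tongue tip",f([144,25,0]).round(1),"pitch deg",np.degrees(np.arcsin(Lb[2,0])).round(2),"roll",np.degrees(np.arcsin(Lb[2,1])).round(2),"yaw",np.degrees(np.arctan2(Lb[1,0],Lb[0,0])).round(2),"F",r["wrist_force"].round(1),"T",r["torque"].round(2),"w",round(r["width"],3),"tcp",r["tool_pos"].round(4))
E
python3 -c "
from h import *
lidpose()
for n in('top','side'):
  im,d=snap(n,n+'8.png'); np.savez(n+'8.npz',im=im,d=d)
c,s=np.cos(B[2]),np.sin(B[2])
for n in('top','side'):
  for l in('lid_near','lid_tongue','lip','tongue_gap'):
    for x in cams.mark_of(n,l)[:1]:
      w=toworld(n,x['xyz']); d=w[:2]-np.array(B[:2]); print(n,l,round(x['conf'],2),np.round([(c*d[0]+s*d[1])*1000,(-s*d[0]+c*d[1])*1000,w[2]*1000],1))
"
```

```text
t 31.27 near corner [-81.1   1.2 143.4] far [100.1   0.5 175.3] tongue tip [151.4  25.3 184.3] pitch deg 9.98 roll 0.05 yaw -0.21 F [ 0.4 -0.1 -5.4] T [0.1  0.24 0.03] w 0.122 tcp [ 0.4946 -0.0178  0.1771]
top lid_tongue 0.97 [138.4  26.3 182.4]
top lip 0.85 [-90.2  -1.2  61.3]
top tongue_gap 0.74 [95.4 23.9 52.8]
side lid_near 0.85 [-81.1   2.3 148.4]
side lid_tongue 0.97 [134.4  25.6 184.5]
side lip 0.82 [-88.    1.9  63.5]
side tongue_gap 0.85 [87.4 29.5 47.7]
```

View pics/side8.png

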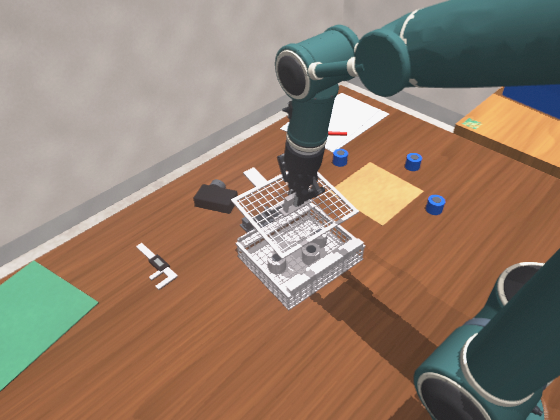

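View pics/top8.png

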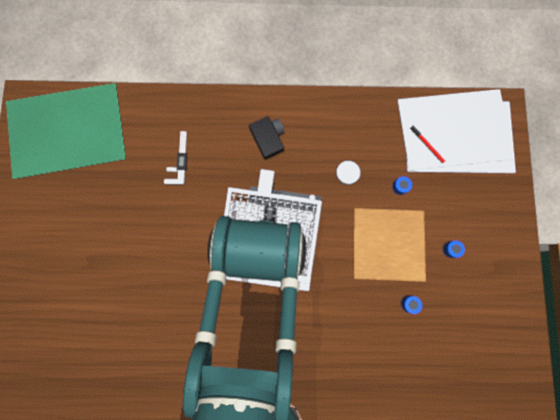

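Call:
{"fn": "play_rows", "kwargs": {
  "motion": [
    [[0, -0.003, -0.05], [0, 0, 0]],
    [[0, -0.003, -0.11], [0, 0, 0]],
    [[0, -0.003, -0.16], [0, 0, 0]],
    [[0, -0.003, -0.2], [0, 0, 0]],
    [[0, -0.003, -0.218], [0, 0, 0]],
    [[0, -0.003, -0.222], [0, 0, 0]],
    [[0, -0.003, -0.222], [0, 0, 0]],
    [[0, -0.003, -0.222], [0, 0, 0]]
  ]
}}

```text
time: 32.78
tool_pos: [0.4949, -0.0193, 0.089]
tcp_rot: [-1.575, -0.033, -0.243]
wrist_force: [0.1, 0.3, -4.6]
width: 0.124
```

```bash
python3 -c "
from h import *
lidpose()
snap('side','s9.png')
im=cv2.imread('pics/s9.png'); cv2.imwrite('pics/s9c.png',cv2.resize(im[150:320,220:380],None,fx=3.5,fy=3.5,interpolation=cv2.INTER_CUBIC))"
```

```text
t 32.77 near corner [-80.6  -0.3  55.1] far [100.6  -1.   87.4] tongue tip [151.9  23.8  96.5] pitch deg 10.09 roll 0.05 yaw -0.24 F [ 0.1  0.3 -4.6] T [0.04 0.26 0.01] w 0.124 tcp [ 0.4949 -0.0193  0.089 ]
```

View pics/s9c.png

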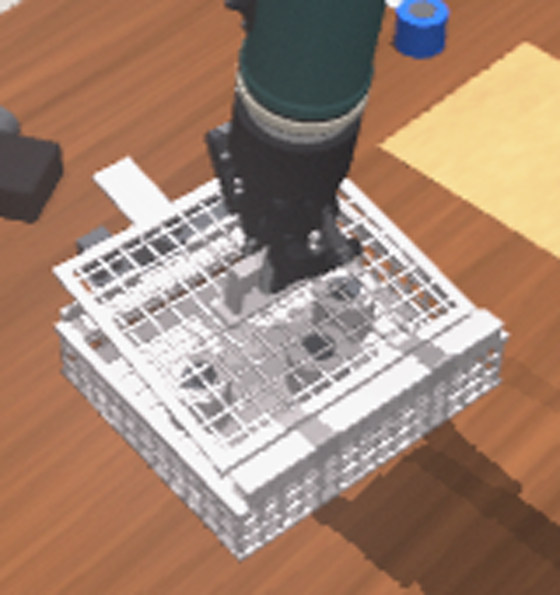

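Call:
{"fn": "play_rows", "kwargs": {
  "motion": [
    [[0, 0, -0.003], [0, 0, 0]],
    [[0, 0, -0.006], [0, 0, 0]],
    [[0, 0, -0.008], [0, 0, 0]],
    [[0, 0, -0.008], [0, 0, 0]],
    [[0, 0, -0.008], [0, 0, 0]]
  ]
}}

```text
time: 33.45
tool_pos: [0.4941, -0.0193, 0.0848]
tcp_rot: [-1.575, -0.032, -0.242]
wrist_force: [0.1, -1.2, -4.3]
width: 0.122
```

Call:
{"fn": "play_rows", "kwargs": {
  "motion": [
    [[-0.006, 0.001, 0], [0, 0, 0]],
    [[-0.012, 0.002, 0], [0, 0, 0]],
    [[-0.018, 0.003, 0], [0, 0, 0]],
    [[-0.024, 0.004, 0], [0, 0, 0]],
    [[-0.03, 0.005, 0], [0, 0, 0]],
    [[-0.036, 0.0055, 0], [0, 0, 0]],
    [[-0.036, 0.0055, 0], [0, 0, 0]]
  ]
}}

```text
time: 34.33
tool_pos: [0.4795, -0.0171, 0.0848]
tcp_rot: [-1.575, -0.032, -0.242]
wrist_force: [0.1, 0.1, -5.5]
width: 0.122
```

```bash
python3 -c "
from h import *
lidpose()"
```

```text
t 34.33 near corner [-96.2  -0.   51.1] far [85.  -0.7 83.1] tongue tip [136.3  24.   92.1] pitch deg 9.99 roll 0.04 yaw -0.24 F [ 0.1  0.1 -5.5] T [ 0.01  0.23 -0.02] w 0.122 tcp [ 0.4795 -0.0171  0.0848]
```

Call:
{"fn": "play_rows", "kwargs": {
  "motion": [
    [[-0.004, 0.0005, 0], [0, 0, 0]],
    [[-0.008, 0.001, 0], [0, 0, 0]],
    [[-0.0115, 0.0015, 0], [0, 0, 0]],
    [[-0.0115, 0.0015, 0], [0, 0, 0]],
    [[-0.0115, 0.0015, 0], [0, 0, 0]]
  ]
}}

```text
time: 34.95
tool_pos: [0.4752, -0.0165, 0.0849]
tcp_rot: [-1.575, -0.032, -0.242]
wrist_force: [0.0, -0.5, -4.2]
width: 0.122
```

```bash
python3 -c "
from h import *
lidpose()
r=bot.read_state(); t0=np.radians(10)
for p in (8,6,4,2,0):
  t=np.radians(p); g=lambda t:np.array([92*np.cos(t)-18*np.sin(t),0,92*np.sin(t)+18*np.cos(t)])
  d=g(t)-g(t0); d[2]-=.6*(10-p)/10; c,s=np.cos(B[2]),np.sin(B[2]); w=np.array([c*d[0],s*d[0],d[2]])/400
  print(p,w.round(4), (np.array([-s,c,0])*(t0-t)/(np.pi/4)).round(4))
"
```

```text
t 34.95 near corner [-100.5    0.    51.2] far [80.7 -0.7 83.2] tongue tip [132.   24.1  92.2] pitch deg 10.01 roll 0.04 yaw -0.24 F [ 0.  -0.5 -4.2] T [ 0.11  0.27 -0.  ] w 0.122 tcp [ 0.4752 -0.0165  0.0849]
8 [ 0.0028 -0.0004 -0.008 ] [0.0058 0.0441 0.    ]
6 [ 0.0053 -0.0007 -0.0161] [0.0115 0.0881 0.    ]
4 [ 0.0075 -0.001  -0.0242] [0.0173 0.1322 0.    ]
2 [ 0.0095 -0.0012 -0.0325] [0.023  0.1763 0.    ]
0 [ 0.0112 -0.0015 -0.0408] [0.0288 0.2203 0.    ]
```

Call:
{"fn": "play_rows", "kwargs": {
  "motion": [
    [[0.0014, -0.0002, -0.004], [0.003, 0.022, 0]],
    [[0.0028, -0.0004, -0.008], [0.0058, 0.0441, 0]],
    [[0.004, -0.0006, -0.012], [0.009, 0.066, 0]],
    [[0.0053, -0.0007, -0.016], [0.0115, 0.0881, 0]],
    [[0.0065, -0.0009, -0.02], [0.0145, 0.11, 0]],
    [[0.0075, -0.001, -0.0242], [0.0173, 0.1322, 0]],
    [[0.0085, -0.0011, -0.0283], [0.02, 0.1543, 0]],
    [[0.0085, -0.0011, -0.0283], [0.02, 0.1543, 0]],
    [[0.0085, -0.0011, -0.0283], [0.02, 0.1543, 0]]
  ]
}}

```text
time: 36.08
tool_pos: [0.4785, -0.0169, 0.0735]
tcp_rot: [-1.571, 0.064, -0.146]
wrist_force: [0.3, 0.9, -5.6]
width: 0.121
```

```bash
python3 -c "
from h import *
lidpose()
snap('side','s10.png')
im=cv2.imread('pics/s10.png'); cv2.imwrite('pics/s10c.png',cv2.resize(im[150:320,220:380],None,fx=3.5,fy=3.5,interpolation=cv2.INTER_CUBIC))"
```

```text
t 36.08 near corner [-100.7   -0.    50.7] far [83.1 -0.8 60.3] tongue tip [135.1  24.   63. ] pitch deg 2.99 roll 0.0 yaw -0.23 F [ 0.3  0.9 -5.6] T [-0.07  0.13 -0.03] w 0.121 tcp [ 0.4785 -0.0169  0.0735]
```

View pics/s10c.png

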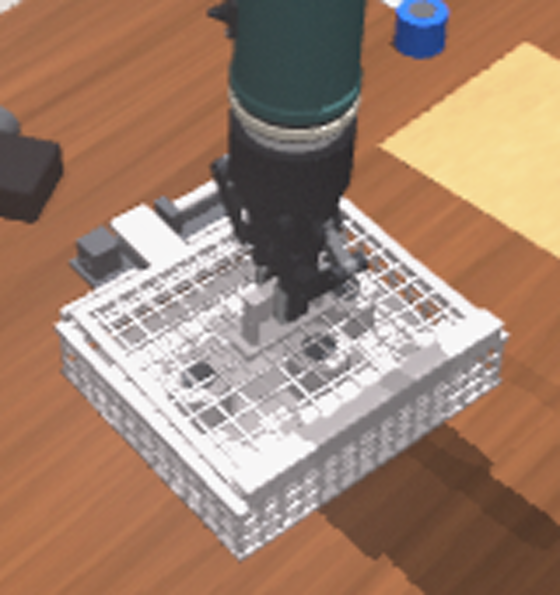

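The lid's near edge has gone under the lip, and its tongue (px 150,235 in the crop) is entering the gap. Lower the rest.

Call:
{"fn": "play_rows", "kwargs": {
  "motion": [
    [[0.0009, -0.0001, -0.004], [0.003, 0.022, 0]],
    [[0.0018, -0.0002, -0.008], [0.0058, 0.044, 0]],
    [[0.0026, -0.0003, -0.012], [0.0088, 0.066, 0]],
    [[0.0026, -0.0003, -0.0135], [0.0088, 0.066, 0]],
    [[0.0026, -0.0003, -0.0135], [0.0088, 0.066, 0]]
  ]
}}

```text
time: 36.75
tool_pos: [0.4796, -0.017, 0.0681]
tcp_rot: [-1.568, 0.105, -0.105]
wrist_force: [0.6, 0.2, -4.2]
width: 0.126
```

```bash
python3 -c "
from h import *
lidpose()"
```

```text
t 36.75 near corner [-100.5    0.    50.1] far [83.5 -0.7 50.1] tongue tip [135.6  24.1  50.1] pitch deg -0.0 roll 0.0 yaw -0.23 F [ 0.6  0.2 -4.2] T [ 0.02 -0.03  0.02] w 0.126 tcp [ 0.4796 -0.017   0.0681]
```

Call:
{"fn": "play_rows", "kwargs": {
  "motion": [
    [[0, 0, -0.0015], [0, 0, 0]],
    [[0, 0, -0.003], [0, 0, 0]],
    [[0, 0, -0.004], [0, 0, 0]],
    [[0, 0, -0.004], [0, 0, 0]]
  ]
}}

```text
time: 37.25
tool_pos: [0.4796, -0.0171, 0.068]
tcp_rot: [-1.568, 0.105, -0.105]
wrist_force: [-5.5, -0.2, 7.9]
width: 0.121
```

Contact: the lid rests on the rim. Release slowly, then lift.

Call:
{"fn": "play_rows", "kwargs": {
  "motion": [
    [[0, 0, 0.003], [0, 0, 0]],
    [[0, 0, 0.003], [0, 0, 0]],
    [[0, 0, 0.003], [0, 0, 0]],
    [[0, 0, 0.01], [0, 0, 0]],
    [[0, 0, 0.06], [0, 0, 0]],
    [[0, 0, 0.18], [0, 0, 0]],
    [[0, 0, 0.28], [0, 0, 0]],
    [[0, 0, 0.28], [0, 0, 0]]
  ],
  "gripper": 0.5
}}

```text
time: 38.25
tool_pos: [0.4827, -0.0173, 0.1829]
tcp_rot: [-1.568, 0.099, -0.112]
wrist_force: [-0.4, -0.7, 0.4]
width: 0.5
```

```bash
python3 -c "
from h import *
for n in('side','top'):
  im,d=snap(n,n+'11.png'); np.savez(n+'11.npz',im=im,d=d)
c,s=np.cos(B[2]),np.sin(B[2])
for n in('top','side'):
  for l in('lid_near','lid_tongue','lid_handle','bolt_knob','keeper'):
    for x in cams.mark_of(n,l)[:1]:
      w=toworld(n,x['xyz']); d=w[:2]-np.array(B[:2]); print(n,l,round(x['conf'],2),np.round([(c*d[0]+s*d[1])*1000,(-s*d[0]+c*d[1])*1000,w[2]*1000],1))
  W=cloud(n,np.load(n+'11.npz')['d']); W=W[np.isfinite(W[...,0])]; d=W[:,:2]-np.array(B[:2]); x=(c*d[:,0]+s*d[:,1])*1000; y=(-s*d[:,0]+c*d[:,1])*1000; z=W[:,2]*1000
  for nm,(a,b,e,f) in dict(near=(-86,-76,-100,100),far=(76,83,-100,100),tongue=(100,112,15,35),left=(-60,60,100,106),right=(-60,60,-106,-100)).items():
    m=(x>a)&(x<b)&(y>e)&(y<f)&(z>40)&(z<80); print(n,nm,m.sum(),np.median(z[m]).round(1))
to(*b2w(120,-90,150),-.13)
im=cv2.imread('pics/side11.png'); cv2.imwrite('pics/s11c.png',cv2.resize(im[150:320,220:380],None,fx=3.5,fy=3.5,interpolation=cv2.INTER_CUBIC))"
```

```text
top lid_near 0.71 [-101.6   -2.    51. ]
top lid_handle 0.9 [-4.5 -5.9 80.8]
top bolt_knob 0.39 [117.6 -87.7  86.4]
top keeper 0.64 [-100.8    0.2   51.2]
top near 253 50.0
top far 0 nan
top tongue 0 nan
top left 0 nan
top right 94 54.4
side lid_near 0.59 [-98.4   0.3  53.6]
side lid_tongue 0.91 [119.3  25.3  55.6]
side lid_handle 0.98 [-5.9 -3.5 83.8]
side bolt_knob 0.67 [119.8 -90.3  82.4]
side keeper 0.66 [127.1  47.4  64.9]
side near 132 49.8
side far 174 53.6
side tongue 24 54.6
side left 89 54.0
side right 83 53.3
t 38.85 tcp [ 0.4794 -0.017   0.1781] yaw -0.134 tilt [-0.001  0.    -1.   ] F [ 0.4  0.3 -0.7] w 0.498 q [-0.09 -0.07  2.07 -0.    1.14  0.05] -> shift [ 0.2899 -0.2669 -0.0703] turn 0.0051
  return _methods._mean(a, axis=axis, dtype=dtype,
  ret = ret.dtype.type(ret / rcount)
```

View pics/s11c.png

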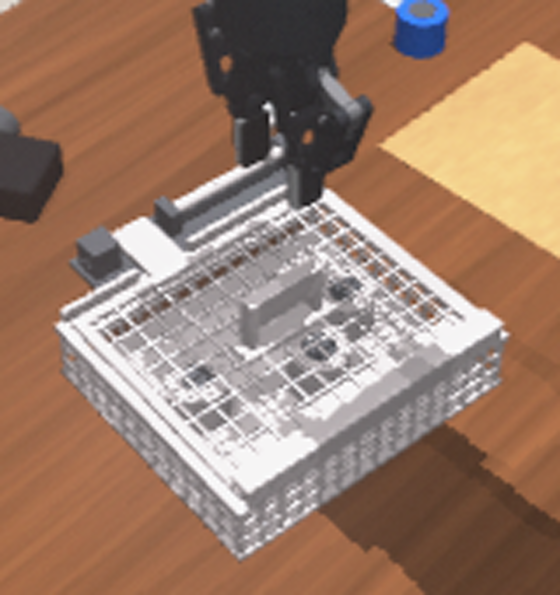

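Call:
{"fn": "play_rows", "kwargs": {
  "motion": [
    [[0.07, -0.07, 0], [0, 0, 0]],
    [[0.15, -0.14, 0], [0, 0, 0]],
    [[0.23, -0.22, 0], [0, 0, 0]],
    [[0.291, -0.267, 0], [0, 0, 0.005]],
    [[0.291, -0.267, -0.06], [0, 0, 0.005]],
    [[0.291, -0.267, -0.06], [0, 0, 0.005]],
    [[0.291, -0.267, -0.06], [0, 0, 0.005]]
  ],
  "gripper": 0.5
}}

```text
time: 39.72
tool_pos: [0.5958, -0.1237, 0.1547]
tcp_rot: [-1.568, 0.102, -0.102]
wrist_force: [-1.3, 1.0, -0.5]
width: 0.501
```

```bash
python3 -c "
from h import *
to(*b2w(120,-90,78),-.13)
"
```

```text
t 39.73 tcp [ 0.5958 -0.1237  0.1547] yaw -0.13 tilt [-0.  0. -1.] F [-1.3  1.  -0.5] w 0.501 q [-0.25  0.2   1.83  0.    1.11 -0.12] -> shift [-0.0012 -0.0003 -0.1919] turn -0.0001
```

Call:
{"fn": "play_rows", "kwargs": {
  "motion": [
    [[0, 0, -0.08], [0, 0, 0]],
    [[0, 0, -0.16], [0, 0, 0]],
    [[0, 0, -0.188], [0, 0, 0]],
    [[0, 0, -0.191], [0, 0, 0]],
    [[0, 0, -0.191], [0, 0, 0]]
  ]
}}

```text
time: 40.35
tool_pos: [0.5971, -0.124, 0.0798]
tcp_rot: [-1.569, 0.1, -0.104]
wrist_force: [0.4, 0.1, 0.2]
width: 0.503
```

Call:
{"fn": "play_rows", "kwargs": {
  "motion": [
    [[0, 0, 0], [0, 0, 0]],
    [[0, 0, 0], [0, 0, 0]],
    [[0, 0, 0], [0, 0, 0]],
    [[0, 0, 0], [0, 0, 0]],
    [[0, 0, 0], [0, 0, 0]],
    [[0, 0, 0], [0, 0, 0]]
  ],
  "gripper": 1,
  "squeeze": 40
}}

```text
time: 41.1
tool_pos: [0.5959, -0.124, 0.0795]
tcp_rot: [-1.569, 0.102, -0.102]
wrist_force: [-2.6, 0.5, 5.9]
width: 0.144
```

```bash
python3 -c "
from h import *
to(*b2w(120,-30,78),-.13)
"
```

```text
t 41.1 tcp [ 0.5959 -0.124   0.0795] yaw -0.13 tilt [ 0. -0. -1.] F [-2.6  0.5  5.9] w 0.144 q [-0.25  0.28  1.89 -0.    0.98 -0.12] -> shift [ 0.0179  0.1492 -0.0038] turn 0.0002
```

Call:
{"fn": "play_rows", "kwargs": {
  "motion": [
    [[0.003, 0.023, 0], [0, 0, 0]],
    [[0.006, 0.046, 0], [0, 0, 0]],
    [[0.009, 0.069, 0], [0, 0, 0]],
    [[0.012, 0.092, 0], [0, 0, 0]],
    [[0.015, 0.115, 0], [0, 0, 0]],
    [[0.0175, 0.135, 0], [0, 0, 0]],
    [[0.019, 0.146, 0], [0, 0, 0]],
    [[0.0197, 0.151, 0], [0, 0, 0]],
    [[0.0197, 0.151, 0], [0, 0, 0]],
    [[0.0197, 0.151, 0], [0, 0, 0]]
  ]
}}

```text
time: 42.35
tool_pos: [0.6037, -0.0644, 0.0795]
tcp_rot: [-1.57, 0.102, -0.102]
wrist_force: [-3.9, -2.0, 5.1]
width: 0.144
```

Call:
{"fn": "play_rows", "kwargs": {
  "motion": [
    [[0.0007, 0.005, 0], [0, 0, 0]],
    [[0.0007, 0.005, 0], [0, 0, 0]],
    [[0.001, 0.008, 0], [0, 0, 0]],
    [[0.001, 0.008, 0], [0, 0, 0]]
  ]
}}

```text
time: 42.85
tool_pos: [0.6038, -0.0642, 0.0795]
tcp_rot: [-1.575, 0.102, -0.101]
wrist_force: [-5.7, -13.1, 4.0]
width: 0.143
```

Firm end stop (13 N, no further travel). Release, lift, verify.

Call:
{"fn": "play_rows", "kwargs": {
  "motion": [
    [[-0.001, -0.007, 0], [0, 0, 0]],
    [[-0.001, -0.007, 0], [0, 0, 0]],
    [[-0.001, -0.007, 0], [0, 0, 0]],
    [[-0.001, -0.007, 0.1], [0, 0, 0]],
    [[-0.001, -0.007, 0.25], [0, 0, 0]],
    [[0, 0.1, 0.4], [0, 0, 0]],
    [[0, 0.3, 0.4], [0, 0, 0]],
    [[0, 0.5, 0.4], [0, 0, 0]],
    [[0, 0.7, 0.4], [0, 0, 0]],
    [[0, 0.7, 0.4], [0, 0, 0]]
  ],
  "gripper": 0.5
}}

```text
time: 44.1
tool_pos: [0.6038, 0.2223, 0.2383]
tcp_rot: [-1.568, 0.101, -0.102]
wrist_force: [0.8, 1.1, 0.2]
width: 0.501
```

Call:
{"fn": "play_rows", "kwargs": {
  "motion": [
    [[0, 0.1, 0], [0, 0, 0]],
    [[0, 0.1, 0], [0, 0, 0]],
    [[0, 0.1, 0], [0, 0, 0]]
  ]
}}

```text
time: 44.48
tool_pos: [0.6039, 0.2598, 0.2378]
tcp_rot: [-1.569, 0.102, -0.101]
wrist_force: [0.9, 0.8, -0.5]
width: 0.5
```

```bash
python3 -W ignore -c "
from h import *
for n in('side','top'):
  im,d=snap(n,n+'12.png'); np.savez(n+'12.npz',im=im,d=d)
c,s=np.cos(B[2]),np.sin(B[2])
for n in('top','side'):
  for l in('lid_near','lid_tongue','lid_handle','bolt_knob','bolt_tip'):
    for x in cams.mark_of(n,l)[:1]:
      w=toworld(n,x['xyz']); d=w[:2]-np.array(B[:2]); print(n,l,round(x['conf'],2),np.round([(c*d[0]+s*d[1])*1000,(-s*d[0]+c*d[1])*1000,w[2]*1000],1))
  W=cloud(n,np.load(n+'12.npz')['d']); W=W[np.isfinite(W[...,0])]; d=W[:,:2]-np.array(B[:2]); x=(c*d[:,0]+s*d[:,1])*1000; y=(-s*d[:,0]+c*d[:,1])*1000; z=W[:,2]*1000
  for nm,(a,b,e,f) in dict(far=(76,83,-100,100),tongue=(98,110,15,35),tonguetip=(128,134,15,35),left=(-60,60,100,106),right=(-60,60,-106,-100)).items():
    m=(x>a)&(x<b)&(y>e)&(y<f)&(z>40)&(z<80); print(n,nm,m.sum(),np.median(z[m]).round(1))
  m=(abs(x-120)<12)&(abs(y+30)<60)&(z>76)&(z<108); print(n,'knob',np.median(x[m]),np.median(y[m]))
  m=(abs(x-120)<8)&(z>58)&(z<76); print([(a,int(((y[m]>=a)&(y[m]<a+4)).sum())) for a in range(-40,72,4)])
  im=cv2.imread('pics/%s12.png'%n); a=im[150:320,220:380] if n=='side' else im[175:300,205:335]; cv2.imwrite('pics/%s12c.png'%n,cv2.resize(a,None,fx=3.5,fy=3.5,interpolation=cv2.INTER_CUBIC))
  for l in('caliper','camera','test_block'):
    for k in cams.mark_of(n,l)[:1]: print(n,l,toworld(n,k['xyz']).round(4))
print(bot.read_state()['time'],bot.read_state()['wrist_force'])
"
```

```text
top lid_near 0.76 [-100.3   -0.5   54. ]
top lid_tongue 0.76 [123.1  26.   52.6]
top lid_handle 0.76 [-6.  -4.7 78.9]
top bolt_knob 0.75 [-87.1   1.8  62.2]
top bolt_tip 0.51 [122.4  61.   64.1]
top far 192 54.4
top tongue 34 54.2
top tonguetip 17 54.7
top left 108 54.2
top right 98 54.2
top knob 118.26857581880027 -30.271477802766928
[(-40, 5), (-36, 2), (-32, 2), (-28, 1), (-24, 6), (-20, 6), (-16, 7), (-12, 5), (-8, 10), (-4, 9), (0, 8), (4, 5), (8, 7), (12, 4), (16, 8), (20, 5), (24, 7), (28, 4), (32, 7), (36, 5), (40, 7), (44, 10), (48, 8), (52, 11), (56, 9), (60, 9), (64, 11), (68, 1)]
top caliper [7.217e-01 2.281e-01 7.000e-04]
top camera [ 0.7843 -0.0038 -0.0032]
top test_block [ 0.6866 -0.2311 -0.001 ]
side lid_near 0.72 [-99.6   1.8  51.3]
side lid_tongue 0.82 [120.2  25.7  55.1]
side lid_handle 0.93 [-6.8  1.6 83.6]
side bolt_knob 0.45 [120.2 -26.9  81.4]
side bolt_tip 0.67 [ 225.1 -178.7   -0.8]
side far 177 53.6
side tongue 29 53.4
side tonguetip 1 54.3
side left 94 53.7
side right 96 53.8
side knob 116.51473283539033 -25.440424466040994
[(-40, 6), (-36, 4), (-32, 5), (-28, 8), (-24, 9), (-20, 5), (-16, 6), (-12, 7), (-8, 3), (-4, 6), (0, 9), (4, 8), (8, 6), (12, 7), (16, 6), (20, 6), (24, 6), (28, 7), (32, 6), (36, 4), (40, 8), (44, 3), (48, 6), (52, 6), (56, 7), (60, 10), (64, 6), (68, 12)]
side caliper [0.7226 0.2285 0.0019]
side camera [ 0.7801 -0.0035 -0.003 ]
side test_block [ 0.6887 -0.2269 -0.001 ]
45.375 [ 0.00543802 -0.17492527  0.65144614]
```

View pics/side12c.png

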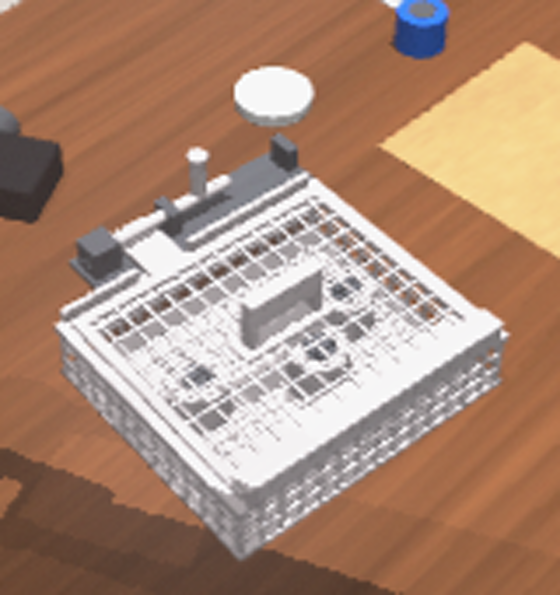

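View pics/top12c.png

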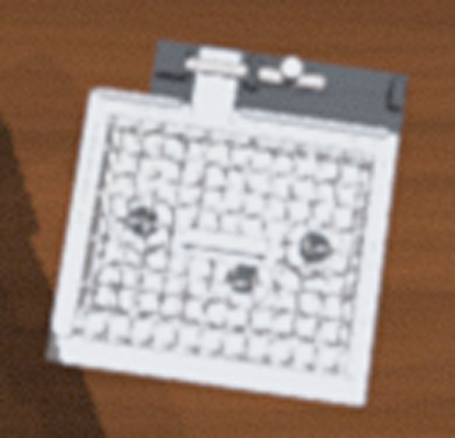

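The lid is flat, the rod runs over the tongue into the keeper, the knob is at basket y ≈ -30 (travel ≈ 60 mm), and the three bushes show upright through the mesh. Handing in.

```bash
python3 -c "
from workcell import bot
print(bot.finish_job())"
```

```text
the job is handed in; nothing more can be done
None
```

The basket is packed, closed and bolted, and the job was handed in at about 45 s of the 210 s allowed. No verdict was reported.

- **Bushes:** I moved all three steel bushes from the brown paper and stood them on the basket floor. The middle one was knocked about 3 cm aside while the arm was elsewhere, but it stayed upright on the floor. The last pictures show all three upright through the mesh. The blue look-alikes were not touched.
- **Lid:** With the bolt drawn back to its stop, I hooked the plain edge under the lip and swung the lid down. The edge is at about x -100 mm in the basket frame. The plate's top surface reads 53.4 to 54.7 mm all round, against 55 mm expected, and depth readings run about 1 mm low. The tongue lies in its gap.
- **Bolt:** I pushed it 60 mm to its end stop, which gave 13 N with no further travel. The knob is at basket y -30 in the top view, and the rod runs over the tongue into the keeper.
- **Bystanders:** The last readings for the caliper, camera and test block are within a few millimetres of the first ones.

**Checks that disagreed:**
- The side camera places things about 3 to 5 mm further along y than the top camera. It shows the knob at y -25 where the top view gives -30.
- Two of the last network reports were plainly wrong: the top view's bolt_knob and the side view's bolt_tip. I ignored both because the depth data and pictures contradicted them.

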